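# Nest the small-parts boxes and rack the boards

## Task

Tidy the bench: take the small boards out of the largest plywood box, top one first, and lay each flat on the sloping rack, its length running up the slope and its lower end against the cleat, side by side and not on top of one another. Then nest all the plywood boxes from largest to smallest, lifting the smallest out of the wrong one first if need be, each upright and fully down inside the next larger one, with the largest box standing flat on the bench. Do not knock over the glue bottles.

Things in the scene. Friction and masses are not known exactly. Their poses are not given: they have to be found in the camera images.
- box_a: open square plywood box, 150 x 150 mm outside and 52 mm high, walls and floor 8 mm thick (inside 134 x 134 mm); origin at the centre of its underside, z up, x and y square to its walls; the largest, always there, about 0.34 kg. The boards start in it in a flat pile on its floor, their length about along its x axis
- box_b: open square plywood box, 122 x 122 mm outside and 62 mm high, walls and floor 8 mm thick (inside 106 x 106 mm); origin at the centre of its underside, z up, x and y square to its walls; second largest, about 0.26 kg, may be absent. Nested, it has 6 mm of play on each side in the 150 mm box and its rim stands 18 mm above that box's rim, so it can be pinched by one wall from above
- box_c: open square plywood box, 94 x 94 mm outside and 72 mm high, walls and floor 8 mm thick (inside 78 x 78 mm); origin at the centre of its underside, z up, x and y square to its walls; third, about 0.19 kg, may be absent. It has 6 mm of play on each side in the 122 mm box (20 mm in the 150 mm box) and its rim stands 18 mm higher than that of the 122 mm box when nested
- box_d: open square plywood box, 66 x 66 mm outside and 82 mm high, walls and floor 8 mm thick (inside 50 x 50 mm); origin at the centre of its underside, z up, x and y square to its walls; smallest, 0.13 kg, starts inside the 122 mm box, or loose, or is absent (two or three of the 122, 94, 66 mm boxes are there). Play 6 mm a side in the 94 mm box; nested, its rim stands 18 mm above that box's rim
- board_1: pine board 110 x 40 x 16 mm (x along its length, y across, z through the thickness), origin at its centre, 0.05 kg; lowest of the pile at the start
- board_2: pine board 110 x 40 x 16 mm (x along its length, y across, z through the thickness), origin at its centre, 0.05 kg; second in the pile
- board_3: pine board 110 x 40 x 16 mm (x along its length, y across, z through the thickness), origin at its centre, 0.05 kg; top of the pile, may be absent
- slope: fixed sloping panel of the rack, 20 deg from level, 250 mm wide, 165 mm up the slope from the dark cleat (12 mm high) along its low edge, nearest the robot. Origin on the surface at the middle of the cleat's uphill face, 30 mm above the bench; x up the slope, y along the cleat, z out of the surface. A board against the cleat has its centre at x 55, z 8 mm. Boards do not slide by themselves
- glue_1: white glue bottle with red cap, 54 mm across, 195 mm tall, standing at the back of the bench; origin under its centre, z up; to be left standing
- glue_2: a second such glue bottle, standing to the right; to be left standing
- tape: tape measure, a black block 75 x 70 x 37 mm lying among the boxes, not part of the job; origin under its centre, z up
- screwdriver: screwdriver with red handle lying on the bench near the robot, about 200 mm long along its x axis, origin under its middle, not part of the job

How it is judged:
By the outcome, as a careful person would: the job done as asked, in the order asked, and still so for the second after the job is handed in, with the robot touching nothing.
Of box_b, box_c, box_d, board_3 only 3 to 4 are there at a start; the rules pass over those that are not, and their reading is None.
At some moment in a run one of box_b, box_c may be knocked a few centimetres aside while the robot is not near it.
It also fails if it takes over 208 s, if anything falls off the work surface, if the arm or the gripper's body presses on something with over 40 N, if the wrist force passes 120 N, or if a joint passes its speed limit or range.

## Robot

A 7-joint arm with a two-finger parallel gripper is mounted at the origin on the work surface. World frame = base frame: x ahead of the robot, y to its left, z up, the work surface at z = 0. Lengths are in mm, angles in rad, forces in N, time in s.
With the tool pointing down it reaches from about 425 to 800 mm from the base axis. Payload 8.3 kg.
Tool frame: the origin (TCP) lies between the finger pads; the fingertips stand 25 mm ahead of it and the grasp point (between the pads) lies 6 mm ahead of it; z points along the fingers, y is the line along which they close (so a half turn about z gives the same grasp; the last joint's range is limited). The gripper opens to 85 mm and grips with 20 to 120 N. Pads are 22 mm wide; open, the fingers measure 114 mm over their backs; the gripper's body (76 mm by 85 mm) begins 54 mm behind the grasp point. The pads swing forward as they close: fully open they stand 13 mm farther back than shut.
Start: joints at [-1.279, 0.383, 0.016, 1.37, -0.006, 1.388, -0.046], TCP at [217.076, 586.074, 256.279] pointing down, gripper open.
Joint ranges: [-2.95, 2.95], [-0.25, 2.06], [-1.52, 1.56], [0.18, 2.33], [-1.44, 4.58], [0.02, 2.06], [-3.01, 3.01]. Speed limits (rad/s): [2.39, 2.39, 3.01, 3.01, 3.14, 3.14, 3.14].

## Interface

Orientations are given as [roll, pitch, yaw] about the fixed x, y, z axes, in that order (R = Rz(yaw) Ry(pitch) Rx(roll)).
In Python, from rig import bot gives the robot as it stands.
- The arm moves only by the tool arm_command, never from a script. Its argument "plan" is a list that holds one entry, the list of rows, each a list of 5 numbers: the shift along the tool's x, y, z each as a share of 0.04 m, from -1 to 1, then the turn about the tool's z as a share of 0.15 rad, from -1 to 1, then the opening, from -1 (shut) to 1 (fully open). In form: [[[x, y, z, spin, claw], ...]]. A call has 1 to 10 rows; each row shifts and turns the commanded pose from where the row before left it, along the tool's axes as they then stand; what a row does not reach is not made up. A row lasts 1/10 s, in which the tool goes at most 50 mm and 8.59 degrees, less where a joint would pass 70% of its speed; a pose out of reach is approached as far as the arm can. A call with a number of a shift or a turn outside -1 to 1 is refused whole. A call with a gripper value outside its range is refused whole. The fingers move at their own pace and stop on an object; "force" is the grip in N (left out, the last holds). Time passes only in rows, so rows that do not move let the fingers close. It gives the time, the measured TCP pose, the force, the opening and the grip force at its end, in the units of the state.
- bot.sense(): the state, without advancing time (a new reading comes with each control period).
- bot.get_image(name): name is "side" or "top" or "wrist"; returns the picture (400x640x3 uint8, blue, green, red); there is no depth.
- bot.calibration(name): a dict with "fx", "fy", "cx", "cy" (pixels), "D" ([k1, k2, p1, p2, k3] as OpenCV has them; the pictures are not rectified), "extrinsics" (4x4, takes a point from camera to world coordinates). Camera axes: x right, y down, z forward; pixel columns grow to the right and rows downward; lengths in mm; the calibration is good to about 2 mm. A picture is of the moment at which its call begins: read the wrist's pose just before it. calibration takes no time and is no camera call; for the wrist camera it gives the pose at the moment of the call.
- bot.hand_in(): hands the job in; it is judged then, once.
The state is a dict: "time_s": time; "joint_positions": joint angles; "qvel": joint speeds; "effort": joint torques, N m; "tool_pos": TCP position; "tcp_rot": TCP orientation; "wrist_force": force on the tool from outside, world axes, zero at the start; "torque": the same for the moment, N m; "gripper_width": finger opening in mm; "grasp_force": force on a finger pad.
Only numpy, scipy, OpenCV 4.12 (cv2) and the standard library are available. Lean on these libraries where they do the work, as an engineer would, in place of code of your own. Each camera call takes 0.05 s, during which the arm holds its last target. There are 200 camera calls.

## Working session

There is one attempt and no reset: what is moved stays moved. The work goes in short steps, Python scripts to look and compute and a tool call to move; the robot and the scene stay as the last step left them, time stands still between calls to the robot, and variables do not carry over. Pictures are saved under pics/ and viewed, at most 14 in all, crops included, and the job is handed in when it is done.

Besides the shell and the picture viewer there is one more tool, called after "Emit:" by a JSON object that holds its "name" and its "arguments". arm_command: Moves the arm, as the interface text tells. Its arguments: {"type":"object","properties":{"plan":{"type":"array"},"force":{"type":"number"}},"required":["plan"]}

```bash
ls; mkdir -p pics; python3 - <<'E'
from rig import bot
import cv2,numpy as np
s=bot.sense();print(s)
for n in("top","side"):
    cv2.imwrite(f"pics/{n}0.png",bot.get_image(n)); c=bot.calibration(n);print(n,c)
print(bot.calibration("wrist"))
E
```

```text
pics
{'time_s': 0.0, 'joint_positions': array([-1.27888258,  0.38427157,  0.01640392,  1.37116036, -0.00630367,
        1.38818969, -0.04646834]), 'qvel': array([ 2.57948748e-04,  6.69681491e-04,  1.29723570e-04, -1.39400010e-04,
        6.15671549e-05, -2.69358592e-04, -8.25356532e-04]), 'effort': array([-3.23513304e-04, -6.27619600e+01,  8.44096933e-01, -3.71816146e+01,
        1.65061885e-02,  1.44332173e-02, -1.02576060e-06]), 'tool_pos': array([216.95830274, 585.65239804, 255.25541783]), 'tcp_rot': array([-3.13961392e+00,  4.47121024e-05,  2.78684587e+00]), 'wrist_force': array([-0.42658805,  0.15228658,  0.10455452]), 'torque': array([0.00107737, 0.01631293, 0.01684334]), 'grasp_force': 0.0, 'gripper_width': 85.14168850611122}
top {'fx': 414.32646211509626, 'fy': 414.32646211509626, 'cx': 314.99441995053485, 'cy': 201.13648061396185, 'D': array([-0.04942071,  0.        ,  0.        ,  0.        ,  0.        ]), 'extrinsics': array([[-1.23267446e-02, -9.92705701e-01,  1.19930988e-01,
         3.91952559e+02],
       [-9.99645747e-01,  9.40489264e-03, -2.48983796e-02,
        -5.
[... 562 characters left out ...]
-1.06901507e-02, -7.75281509e-01, -6.31525377e-01,
         6.43312184e+02],
       [ 0.00000000e+00,  0.00000000e+00,  0.00000000e+00,
         1.00000000e+00]])}
{'fx': 307.0615803509001, 'fy': 307.0615803509001, 'cx': 319.1438014241479, 'cy': 198.32299769385685, 'D': array([-0.06106352,  0.        ,  0.        ,  0.        ,  0.        ]), 'extrinsics': array([[ 3.47366328e-01,  8.89824798e-01,  2.95885894e-01,
         1.41183209e+02],
       [ 9.37727160e-01, -3.28913514e-01, -1.11730363e-01,
         6.14390760e+02],
       [-2.09957871e-03,  3.16271605e-01, -9.48666360e-01,
         3.72327619e+02],
       [ 0.00000000e+00,  0.00000000e+00,  0.00000000e+00,
         1.00000000e+00]])}
```

View pics/top0.png

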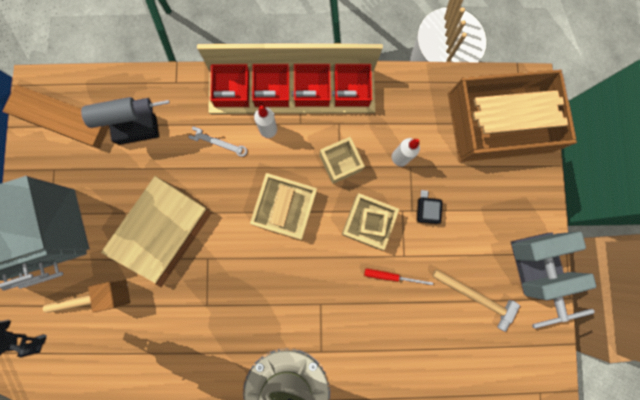

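View pics/side0.png

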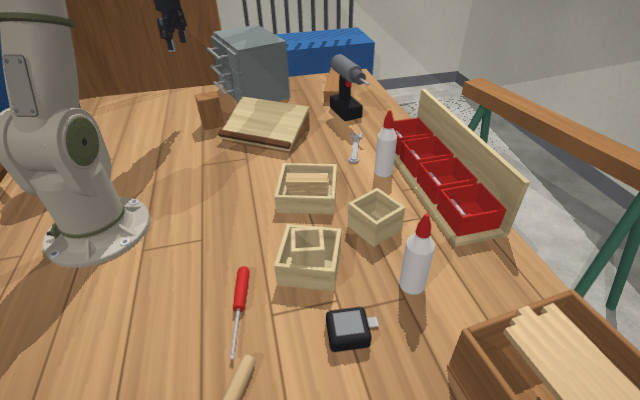

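The top view shows box_a with boards at (284,206), box_b with box_d inside at (373,221), box_c at (342,160), the rack at (157,230) and the bottles at (265,122) and (406,152). The side view shows them all standing upright.

```bash
cat >h.py <<'E'
from rig import bot
import cv2,numpy as np
from scipy.spatial.transform import Rotation as R
def ray(c,px):
    K=np.array([[c['fx'],0,c['cx']],[0,c['fy'],c['cy']],[0,0,1]])
    u=cv2.undistortPoints(np.array(px,float).reshape(-1,1,2),K,c['D']).reshape(-1,2)
    T=c['extrinsics']; return T[:3,3],np.c_[u,np.ones(len(u))]@T[:3,:3].T
def onz(c,px,z):
    o,d=ray(c,px); return o+d*((z-o[2])/d[:,2:])
def proj(c,P):
    K=np.array([[c['fx'],0,c['cx']],[0,c['fy'],c['cy']],[0,0,1]])
    Ti=np.linalg.inv(c['extrinsics']); r=cv2.Rodrigues(Ti[:3,:3])[0]
    return cv2.projectPoints(np.array(P,float).reshape(-1,3),r,Ti[:3,3],K,c['D'])[0].reshape(-1,2)
def shot(f,n="wrist"):
    c=bot.calibration(n); im=bot.get_image(n); cv2.imwrite(f"pics/{f}.png",im); np.savez(f"pics/{f}.npz",**c); return c,im
def load(f):
    return dict(np.load(f"pics/{f}.npz")),cv2.imread(f"pics/{f}.png")
def tool(P):
    """world shift from TCP to P, in tool axes, mm"""
    s=bot.sense(); M=R.from_euler('xyz',s['tcp_rot']).as_matrix()
    return M.T@(np.array(P)-s['tool_pos'])
E
python3 - <<'E'
from h import *
c=bot.calibration("top")
for n,p,z in [("a",(284,206),52),("b",(373,221),62),("c",(342,160),72),("slope",(157,230),50),("g1",(265,132),0),("g2",(403,160),0),("tape",(430,210),37),("sd",(395,275),10)]:
    P=onz(c,[p],z)[0]; print(n,P.round(),np.hypot(*P[:2]).round())
s=bot.sense();M=R.from_euler('xyz',s['tcp_rot']).as_matrix();print(M.round(2)); print(tool([500,-30,300]))
E
```

```text
a [519.   3.  52.] 519.0
b [ 473. -245.   62.] 533.0
c [ 645. -161.   72.] 665.0
slope [455. 358.  50.] 579.0
g1 [749.  62.   0.] 751.0
g2 [ 660. -352.    0.] 748.0
tape [ 505. -415.   37.] 654.0
sd [ 321. -313.   10.] 448.0
[[-0.94  0.35 -0.  ]
 [ 0.35  0.94 -0.  ]
 [-0.   -0.   -1.  ]]
[-479.28516997 -479.13887279  -43.78359984]
```

Emit:
{"name": "arm_command", "arguments": {"plan": [[[-1, -0.8, -0.2, 0, 1], [-1, -0.8, -0.2, 0, 1], [-1, -0.9, -0.2, 0, 1], [-1, -0.9, -0.2, 0, 1], [-1, -1, -0.2, 0, 1], [-1, -1, -0.2, 0, 1], [-1, -1, -0.2, 0, 1], [-1, -1, -0.2, 0, 1], [-1, -1, -0.2, 0, 1], [-1, -1, -0.2, 0, 1]]]}}

```text
time_s: 1.1
tool_pos: [438.2, 141.8, 328.6]
tcp_rot: [3.141, -0.0, 2.787]
wrist_force: [0.3, 0.1, -0.2]
gripper_width: 85.5
grasp_force: 0.0
```

Emit:
{"name": "arm_command", "arguments": {"plan": [[[-1, -1, 0, 0, 1], [-1, -1, 0, 0, 1], [0, -1, 0, -0.8, 1], [0, -1, 0, -0.8, 1], [0, 0, 0, -0.8, 1], [0, 0, 0, 0, 1], [0, 0, 0, 0, 1], [0, 0, 0, 0, 1]]]}}

```text
time_s: 1.9
tool_pos: [456.6, -22.2, 328.2]
tcp_rot: [-3.141, -0.001, -3.137]
wrist_force: [0.8, 0.1, 0.9]
gripper_width: 85.3
grasp_force: 0.0
```

```bash
python3 - <<'E'
from h import *
s=bot.sense();print(s['time_s'],s['tool_pos'],s['tcp_rot'],s['qvel'].max()); shot("w1")
E
```

```text
1.9 [456.57586593 -22.21768118 328.16473477] [-3.14134789e+00 -6.25294401e-04 -3.13695720e+00] 0.013527797399499178
```

View pics/w1.png

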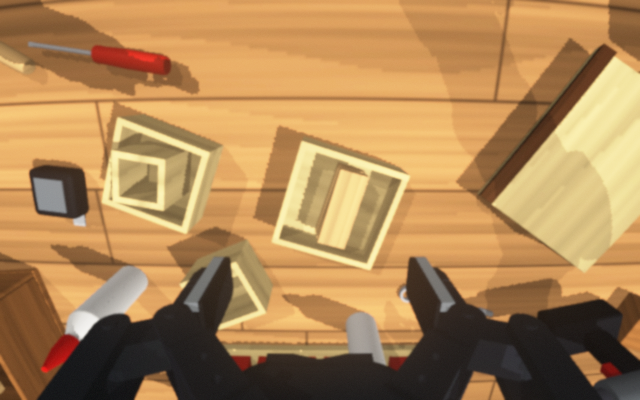

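The wrist view shows box_b with box_d at (160,178), box_a with the pile at (342,205), box_c at (235,285) partly behind a finger, and the rack cleat running from (610,50) to (487,200).

```bash
python3 - <<'E'
from h import *
c,im=load("w1"); h=cv2.cvtColor(im,cv2.COLOR_BGR2HSV)
for p in [(290,200),(400,215),(325,255),(345,205),(300,165),(250,110),(560,180),(120,135),(180,225),(135,180),(190,185)]: print(p,h[p[1]-1:p[1]+2,p[0]-1:p[0]+2].reshape(-1,3).mean(0).round())
cr=im[90:340,90:430]; cv2.imwrite("pics/c1.png",cv2.resize(cr,None,fx=2.3,fy=2.3,interpolation=cv2.INTER_CUBIC))
E
```

```text
(290, 200) [ 25.  81. 247.]
(400, 215) [ 16. 145. 207.]
(325, 255) [ 25.  77. 250.]
(345, 205) [ 23.  95. 250.]
(300, 165) [ 25.  82. 247.]
(250, 110) [ 17. 138. 236.]
(560, 180) [ 21. 103. 219.]
(120, 135) [ 22.  97. 228.]
(180, 225) [ 21. 107. 197.]
(135, 180) [ 20. 109. 197.]
(190, 185) [ 20. 113. 160.]
```

View pics/c1.png

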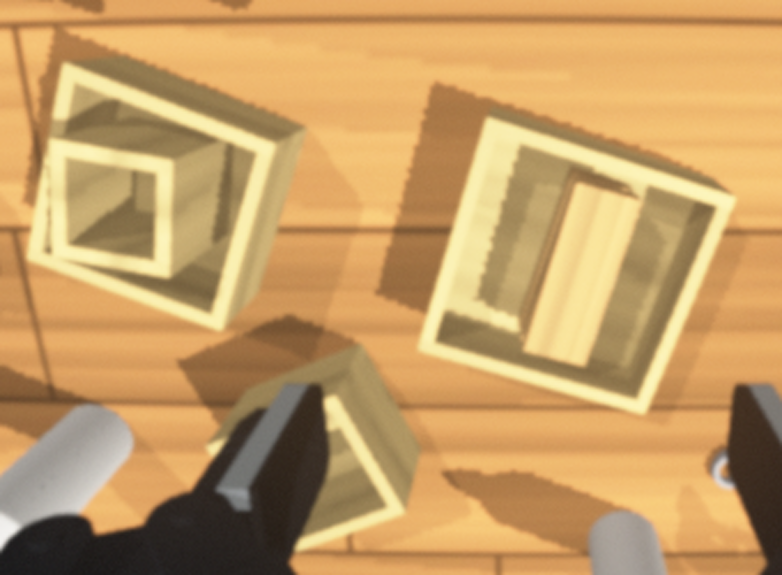

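The crop shows box_a's rim corners at about (488,118), (735,197), (645,412) and (420,348) in crop pixels. The board top is at (580,270) and box_d leans into box_b's corner at (110,205).

```bash
cat >>h.py <<'E'
def quad(m):
    """4 corners of the convex hull of the largest component of mask m"""
    n,l,st,_=cv2.connectedComponentsWithStats(m.astype(np.uint8)); k=1+st[1:,4].argmax()
    p=cv2.convexHull(cv2.findContours((l==k).astype(np.uint8),cv2.RETR_EXTERNAL,cv2.CHAIN_APPROX_NONE)[0][0])
    return cv2.approxPolyN(p,4,ensure_convex=True).reshape(-1,2).astype(float) if hasattr(cv2,'approxPolyN') else p
def light(im,v=215,s=115,h=19):
    H=cv2.cvtColor(im,cv2.COLOR_BGR2HSV).astype(int); return (H[...,0]>=h)&(H[...,0]<=34)&(H[...,1]<s)&(H[...,2]>v)
def rect(P):
    """centre, side lengths, directions mod 90 deg of a quad of ground points"""
    d=np.roll(P,-1,0)-P; return P.mean(0).round(1),np.hypot(d[:,0],d[:,1]).round(1),np.degrees(np.arctan2(d[:,1],d[:,0])).round(1)
E
python3 - <<'E'
from h import *
c,im=load("w1"); m=light(im)
def sub(x0,y0,x1,y1):
    k=np.zeros_like(m);k[y0:y1,x0:x1]=1;return quad(m&k)
q=sub(262,130,420,280);print(q.tolist());print("a",*rect(onz(c,q,52)))
e=np.array([(488,118),(735,197),(645,412),(420,348)])/2.3+90;print("a eye",*rect(onz(c,e,52)))
e=np.array([(65,65),(280,140),(222,328),(30,260)])/2.3+90;print("b eye",*rect(onz(c,e,62)))
for dz in(90,):
  e=np.array([(50,140),(172,160),(163,276),(53,255)])/2.3+90;print("d eye",*rect(onz(c,e,dz)))
e=np.array([(578,178),(640,193),(590,367),(525,350)])/2.3+90
for z in(40,56): print("board",z,*rect(onz(c,e,z)))
# cleat line & slope
for p in [(610,45),(487,200),(497,205),(612,50)]: print(p,onz(c,[p],30).round(),onz(c,[p],42).round())
cv2.imwrite("pics/m.png",m*255)
E
```

```text
[[410.0, 175.0], [370.0, 270.0], [270.0, 242.0], [301.0, 140.0]]
a [522.8   3.7  52. ] [150.7 151.7 151.  150.4] [ -17.3 -107.3  162.2   72.6]
a eye [522.8   5.   52. ] [148.3 148.1 148.5 147.7] [  72.7  -17.2 -107.5  162.8]
b eye [ 476.3 -238.3   62. ] [122.6 122.9 119.8 120.7] [  70.2  -22.7 -110.9  158.5]
d eye [ 472.5 -244.5   90. ] [65.2 65.8 61.9 64.2] [  80.4  -13.1 -101.   169.8]
board 40 [527.4  12.1  40. ] [ 37.9 117.6  43.4 115.7] [  76.6  -12.6 -106.   164.7]
board 56 [521.4  10.7  56. ] [ 36.4 112.9  41.7 111.2] [  76.6  -12.6 -106.   164.7]
(610, 45) [[299. 360.  30.]] [[302. 349.  42.]]
(487, 200) [[515. 222.  30.]] [[511. 215.  42.]]
(497, 205) [[523. 239.  30.]] [[519. 231.  42.]]
(612, 50) [[305. 364.  30.]] [[307. 353.  42.]][ WARN:0@0.087] global loadsave.cpp:1063 imwrite_ Unsupported depth image for selected encoder is fallbacked to CV_8U.
```

Emit:
{"name": "arm_command", "arguments": {"plan": [[[-0.33, 0.17, 0.9, 0, 1], [-0.33, 0.17, 0.9, 0, 1], [-0.33, 0.17, 0.9, 0, 1], [-0.33, 0.17, 0.9, 0, 1], [-0.33, 0.17, 0.9, 0, 1], [0, 0, 0, 0.83, 1], [0, 0, 0, 0.83, 1], [0, 0, 0, 0, 1], [0, 0, 0, 0, 1]]]}}

```text
time_s: 2.85
tool_pos: [522.4, 11.6, 148.3]
tcp_rot: [-3.141, -0.0, 2.902]
wrist_force: [0.4, 0.4, 0.4]
gripper_width: 85.2
grasp_force: 0.0
```

```bash
python3 - <<'E'
from h import *
s=bot.sense();print(s['time_s'],s['tool_pos'],s['tcp_rot'],s['qvel'].max()); shot("w2")
E
```

```text
2.85 [522.39466464  11.55240994 148.33495068] [-3.14131379e+00 -1.37176281e-04  2.90185361e+00] 0.007951102146845742
```

View pics/w2.png

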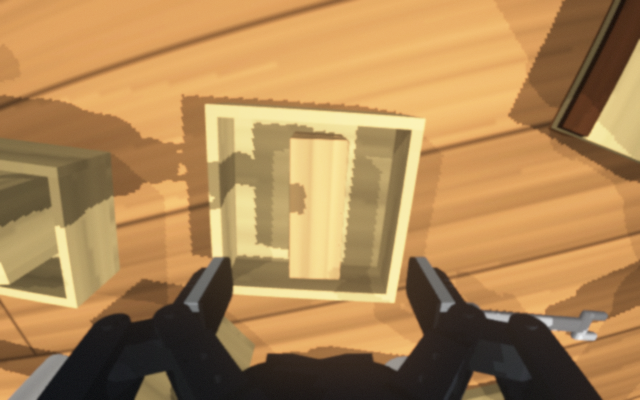

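Closer wrist view: the board top has corners (289,134), (349,137), (340,279), (289,277), inside box_a's rim (206,103), (425,118), (394,301), (213,290).

```bash
python3 - <<'E'
from h import *
c,im=load("w2")
e=np.array([(289,136),(349,138),(340,279),(289,277)])
for z in(40,56): print("board",z,*rect(onz(c,e,z)),tool(rect(onz(c,e,z))[0]).round(1))
e=np.array([(206,104),(425,118),(394,301),(213,290)]);print("a",*rect(onz(c,e,52)))
E
```

```text
board 40 [528.1   8.3  40. ] [ 43.7 118.8  43.4 118.3] [  74.4  -15.7 -106.3  164.5] [ -6.3  -1.7 108.5]
board 56 [522.2   9.9  56. ] [ 40.6 110.4  40.3 109.9] [  74.4  -15.7 -106.3  164.5] [-0.1 -1.5 92.5]
a [522.2   4.3  52. ] [148.5 148.2 150.4 147.1] [  72.7  -17.5 -107.7  161.8]
```

```bash
python3 - <<'E'
from h import *
c,im=load("w1"); H=cv2.cvtColor(im,cv2.COLOR_BGR2HSV).astype(int)
m=(H[...,2]<150)&(H[...,2]>30)&(H[...,0]<15)&(H[...,1]>120)
m[:, :478]=0; m[:40]=0; m[215:]=0
n,l,st,_=cv2.connectedComponentsWithStats(m.astype(np.uint8)); k=1+st[1:,4].argmax(); print(st[k])
pts=[]
for y in range(65,190,3):
    x=np.where(l[y]==k)[0]
    if len(x): pts.append((x.max()+1,y,x.min()))
pts=np.array(pts); print(pts[::8].tolist())
g=onz(c,pts[:,:2],41.3)[:,:2]
vx,vy,x0,y0=cv2.fitLine(g.astype(np.float32),cv2.DIST_HUBER,0,.01,.01).ravel(); print("border dir",np.degrees(np.arctan2(vy,vx)),x0,y0)
r=(g-[x0,y0])@[-vy,vx];print("res",r.std())
q=quad(m);print(q.tolist()); print(onz(c,q,41.3).round(1).tolist())
cv2.imwrite("pics/c2.png",cv2.resize(im[30:290,450:640],None,fx=2.3,fy=2.3,interpolation=cv2.INTER_CUBIC))
E
```

```text
[ 478   44  138  164 2936]
[[605, 65, 587], [587, 89, 567], [567, 113, 548], [547, 137, 528], [527, 161, 508], [506, 185, 487]]
border dir -33.691555 437.297 274.4642
res 0.42455889775257033
[[617.0, 52.0], [488.0, 207.0], [477.0, 197.0], [603.0, 42.0]]
[[309.2, 361.7, 41.3], [522.0, 219.1, 41.3], [507.0, 200.2, 41.3], [298.7, 338.3, 41.3]]
```

View pics/c2.png

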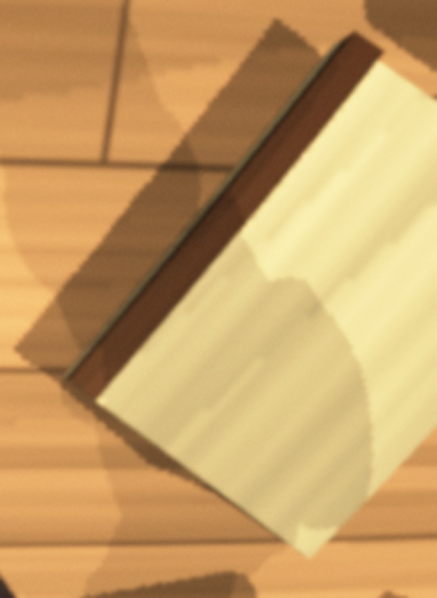

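Emit:
{"name": "arm_command", "arguments": {"plan": [[[0, -0.04, 0.9, 0.2, 0.5], [0, 0, 0.9, 0, 0.5], [0, 0, 0.16, 0, 0.5], [0, 0, 0, 0, -0.1], [0, 0, 0, 0, -0.4], [0, 0, 0, 0, -0.4], [0, 0, 0, 0, -0.4], [0, 0, 0, 0, -0.4]]], "force": 40}}

```text
time_s: 3.7
tool_pos: [523.0, 9.5, 71.5]
tcp_rot: [3.14, 0.002, 2.868]
wrist_force: [-1.1, 0.5, 6.8]
gripper_width: 38.8
grasp_force: 41.0
```

The crop shows the cleat-to-panel border running from crop (380,62) to (97,402).

```bash
python3 - <<'E'
from h import *
c,im=load("w1")
e=np.array([(380,62),(97,402)])/2.3+[450,30]; g=onz(c,e,41.3)[:,:2]; print(g,np.linalg.norm(g[0]-g[1]))
v=np.array([np.cos(np.radians(-33.69)),np.sin(np.radians(-33.69))]); u=np.array([-v[1],v[0]])
d=g[1]-g[0];print(np.degrees(np.arctan2(d[1],d[0])))
mid=g.mean(0); b=np.array([437.297,274.464]); mid=b+v*((mid-b)@v)
O=mid+u*4.1; print("origin",O,"u",u)
for k in(-75,0,75):
    C=O+u*(55*np.cos(np.radians(20))-8*np.sin(np.radians(20)))+v*k; z=30+55*np.sin(np.radians(20))+8*np.cos(np.radians(20)); print(k,C.round(1),z, tool([*C,z+70]).round(1))
print(bot.sense()['tool_pos'])
E
```

```text
[[315.36335824 360.52973051]
 [518.59007634 224.63978484]] 244.47326292587422
-33.769134738010315
origin [417.13993824 292.82958973] u [0.55469922 0.83205095]
-75 [381.9 375.2] 56.328648849199055 [234.5 314.  -54.9]
0 [444.3 333.6] 56.328648849199055 [163.2 290.8 -54.8]
75 [506.7 292. ] 56.328648849199055 [ 91.9 267.6 -54.6]
[523.02226433   9.50753345  71.54056499]
```

Emit:
{"name": "arm_command", "arguments": {"plan": [[[0, 0, -1, 0, -0.4], [0, 0, -1, 0, -0.4], [0.73, 1, 0, 0, -0.4], [0.73, 1, 0, 0, -0.4], [0.73, 1, 0, 0, -0.4], [0.73, 1, 0, 0, -0.4], [0.73, 1, 0, 0, -0.4], [0.73, 1, 0, 0, -0.4], [0.73, 1, 0, 0, -0.4], [0.73, 1, 0, 0, -0.4]]]}}

```text
time_s: 4.7
tool_pos: [382.6, 382.5, 150.8]
tcp_rot: [3.14, 0.0, 2.868]
wrist_force: [1.7, 0.3, -1.4]
gripper_width: 38.4
grasp_force: 40.7
```

Emit:
{"name": "arm_command", "arguments": {"plan": [[[0, 0, 0, -1, -0.4], [0, 0, 0, -1, -0.4], [0, 0, 0, -1, -0.4], [0, 0, 0, -1, -0.4], [0, 0, 0, -1, -0.4], [0, 0, 0, -1, -0.4], [0, 0, 0, -1, -0.4], [0, 0, 0, -1, -0.4], [0, 0, 0, -0.4, -0.4], [0, 0, 0, 0, -0.4]]]}}

```text
time_s: 5.7
tool_pos: [383.7, 380.6, 150.5]
tcp_rot: [-3.142, 0.001, -2.155]
wrist_force: [-0.2, 0.6, -0.5]
gripper_width: 39.0
grasp_force: 40.7
```

```bash
python3 - <<'E'
from h import *
s=bot.sense();print(s['time_s'],s['tool_pos'],s['tcp_rot'],s['qvel'].max()); shot("w3"); print(tool([381.9,375.2,79.8]))
E
```

```text
5.7 [383.69563214 380.60958753 150.46734975] [-3.14152676e+00  5.26738678e-04 -2.15465542e+00] 0.010660954441853525
[ 5.4990625  -1.50332162 70.57859875]
```

View pics/w3.png

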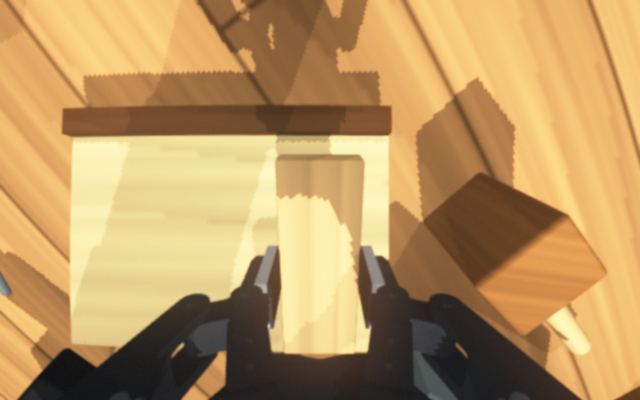

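The view shows the cleat border along row 135 and the held board at (276–362, 155–352), square to the cleat.

Emit:
{"name": "arm_command", "arguments": {"plan": [[[0, -0.04, 1, 0, -0.4], [0, 0, 0.2, 0, -0.4], [0, 0, 0, 0, -0.4], [0, 0, 0.15, 0, -0.4], [0, 0, 0.15, 0, -0.4], [0, 0, 0.1, 0, -0.4], [0, 0, 0.1, 0, -0.4]]], "force": 20}}

```text
time_s: 6.45
tool_pos: [384.8, 379.3, 83.2]
tcp_rot: [3.142, -0.001, -2.156]
wrist_force: [-4.8, -6.1, 6.9]
gripper_width: 38.8
grasp_force: 44.6
```

```bash
python3 - <<'E'
from h import *
c,im=load("w3")
g=onz(c,[(70,136),(388,134),(63,136),(391,134)],41.3);print(g.round(1),np.linalg.norm(g[0]-g[1]),np.linalg.norm(g[2]-g[3]))
u=np.array([.5547,.832]);print("origin",g[2:].mean(0)[:2]+4.1*u)
print(tool([381.9,375.2,79.8]))
E
```

```text
[[511.4 229.7  41.3]
 [311.7 362.3  41.3]
 [516.2 226.4  41.3]
 [309.8 363.5  41.3]] 239.64267806182667 247.70458792720004
origin [415.28089325 298.32956393]
[5.06294144 0.17050952 3.41800606]
```

Emit:
{"name": "arm_command", "arguments": {"plan": [[[0.05, 0, 0.05, 0, -0.4], [0.05, 0, 0.05, 0, -0.4], [0, 0, 0, 0, -0.4]]], "force": 20}}

```text
time_s: 6.75
tool_pos: [384.2, 378.3, 80.8]
tcp_rot: [-3.141, 0.006, -2.156]
wrist_force: [0.8, -0.2, 6.9]
gripper_width: 38.6
grasp_force: 44.9
```

```bash
python3 - <<'E'
from h import *
shot("w4")
E
```

```text
(no output)
```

View pics/w4.png

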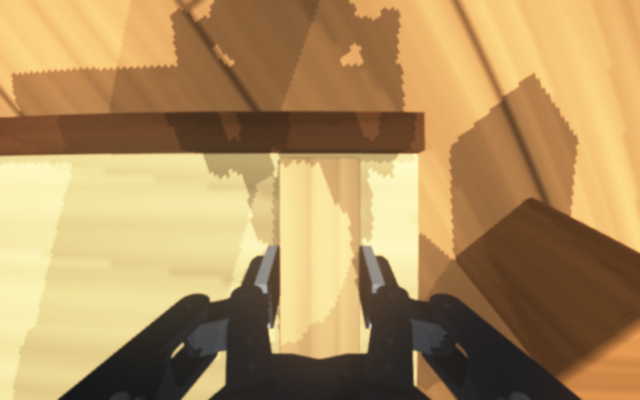

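The board now lies on the panel. Its lower end is at row 157, with the cleat border at row 152.

Emit:
{"name": "arm_command", "arguments": {"plan": [[[0.06, 0, 0.02, 0, -0.4], [0.06, 0, 0.02, 0, -0.4], [0, 0, 0, 0, -0.4]]], "force": 20}}

```text
time_s: 7.1
tool_pos: [381.8, 374.6, 79.3]
tcp_rot: [-3.141, 0.007, -2.156]
wrist_force: [1.0, 0.9, 5.5]
gripper_width: 38.8
grasp_force: 44.7
```

```bash
python3 - <<'E'
from h import *
c,im=load("w4");d,jm=shot("w5")
for i in(im,jm): print([int(v) for v in cv2.cvtColor(i,cv2.COLOR_BGR2HSV)[140:172,315:325,2].mean(1)])
E
```

```text
[100, 99, 100, 98, 97, 98, 98, 98, 95, 89, 81, 79, 96, 136, 175, 191, 190, 189, 199, 210, 214, 218, 223, 227, 231, 233, 234, 236, 238, 240, 240, 241]
[98, 98, 99, 99, 100, 100, 102, 102, 102, 103, 104, 102, 103, 103, 102, 104, 114, 147, 188, 209, 214, 215, 219, 223, 228, 233, 236, 239, 240, 242, 243, 245]
```

Emit:
{"name": "arm_command", "arguments": {"plan": [[[0.06, 0, 0.02, 0, -0.4], [0.06, 0, 0.02, 0, -0.4], [0, 0, 0, 0, -0.4]]], "force": 20}}

```text
time_s: 7.45
tool_pos: [381.6, 374.4, 79.6]
tcp_rot: [-3.14, 0.016, -2.155]
wrist_force: [8.6, 13.0, 2.4]
gripper_width: 38.8
grasp_force: 44.3
```

Emit:
{"name": "arm_command", "arguments": {"plan": [[[-0.15, 0, 0, 0, -0.4], [0, 0, 0, 0, 0.2], [0, 0, 0, 0, 0.3], [0, 0, 0, 0, 0.3], [0, 0, -0.3, 0, 0.3], [0, 0, -0.8, 0, 0.4], [0, 0, -0.9, 0, 0.4], [0, 0, 0, 1, 0.4], [0, 0, 0, 1, 0.4], [0, 0, 0, 1, 0.4]]]}}

```text
time_s: 8.45
tool_pos: [380.9, 373.5, 156.1]
tcp_rot: [3.141, 0.001, -2.612]
wrist_force: [0.7, 0.0, -0.3]
gripper_width: 59.4
grasp_force: 0.0
```

Emit:
{"name": "arm_command", "arguments": {"plan": [[[0, 0, 0, 1, 0.4], [0, 0, 0, 1, 0.4], [0, 0, 0, 1, 0.4], [0, 0, 0, 1, 0.4], [0, 0, 0, 1, 0.4], [0, 0, 0, 0.4, 0.4], [0, 0, 0, 0, 0.4]]]}}

```text
time_s: 9.15
tool_pos: [380.7, 373.5, 155.6]
tcp_rot: [3.141, 0.0, 2.867]
wrist_force: [-0.6, -0.6, -0.4]
gripper_width: 59.7
grasp_force: 0.0
```

Emit:
{"name": "arm_command", "arguments": {"plan": [[[-0.73, -0.98, 0, 0, 0.4], [-0.73, -0.98, 0, 0, 0.4], [-0.73, -0.98, 0, 0, 0.4], [-0.73, -0.98, 0, 0, 0.4], [-0.73, -0.98, 0, 0, 0.4], [-0.73, -0.98, 0, 0, 0.4], [-0.73, -0.98, 0, 0, 0.4], [-0.73, -0.98, 0, 0, 0.4], [0, 0, 0, 0, 0.4], [0, 0, 0, 0, 0.4]]]}}

```text
time_s: 10.15
tool_pos: [521.0, 6.6, 155.2]
tcp_rot: [-3.142, 0.0, 2.866]
wrist_force: [0.3, 0.2, -0.2]
gripper_width: 60.0
grasp_force: 0.0
```

```bash
python3 - <<'E'
from h import *
s=bot.sense();print(s['time_s'],s['tool_pos'],s['tcp_rot'],s['qvel'].max()); shot("w6");shot("t1","top")
E
```

```text
10.15 [521.0014934    6.62909458 155.22052159] [-3.14151895e+00  1.92713811e-04  2.86606402e+00] 0.013114455038419051
```

View pics/w6.png

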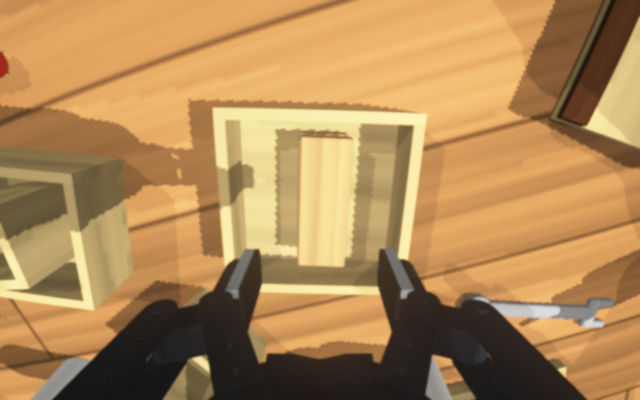

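Board_2 is visible: corners (300,137), (354,139), (349,266), (299,267).

```bash
python3 - <<'E'
from h import *
c,im=load("w6")
e=np.array([(300,138),(354,139),(349,266),(299,267)])
r=rect(onz(c,e,40));print(*r,tool([*r[0][:2],54]).round(1))
hs=cv2.cvtColor(im,cv2.COLOR_BGR2HSV)
for p in [(325,160),(325,200),(345,250),(310,230),(260,150),(370,150),(380,200),(290,200)]:print(p,hs[p[1],p[0]])
E
```

```text
[526.1  10.7  40. ] [ 40.5 108.6  43.2 110.3] [  73.2  -16.  -104.5  162.6] [ -5.    2.6 100.9]
(325, 160) [ 23  98 249]
(325, 200) [ 23  97 249]
(345, 250) [ 22  99 240]
(310, 230) [ 21 105 243]
(260, 150) [ 24  90 242]
(370, 150) [ 20 112 178]
(380, 200) [ 20 110 187]
(290, 200) [ 21 106 199]
```

Emit:
{"name": "arm_command", "arguments": {"plan": [[[-0.12, 0.07, 0.9, 0.15, 0.4], [0, 0, 0.9, 0, 0.4], [0, 0, 0.7, 0, 0.4], [0, 0, 0, 0, -0.1], [0, 0, 0, 0, -0.4], [0, 0, 0, 0, -0.4], [0, 0, 0, 0, -0.4], [0, 0, -0.4, 0, -0.4], [0, 0, -1, 0, -0.4], [0, 0, -1, 0, -0.4]]], "force": 40}}

```text
time_s: 11.25
tool_pos: [525.9, 9.6, 152.6]
tcp_rot: [-3.141, -0.0, 2.845]
wrist_force: [0.2, 0.2, -0.6]
gripper_width: 39.1
grasp_force: 45.6
```

Emit:
{"name": "arm_command", "arguments": {"plan": [[[0.515, 0.917, 0, 0, -0.4], [0.515, 0.917, 0, 0, -0.4], [0.515, 0.917, 0, 0, -0.4], [0.515, 0.917, 0, 0, -0.4], [0.515, 0.917, 0, 0, -0.4], [0.515, 0.917, 0, 0, -0.4], [0.515, 0.917, 0, 0, -0.4], [0.515, 0.917, 0, 0, -0.4], [0, 0, 0, -1, -0.4], [0, 0, 0, -1, -0.4]]]}}

```text
time_s: 12.25
tool_pos: [453.5, 340.7, 151.8]
tcp_rot: [3.141, 0.001, -3.128]
wrist_force: [-0.2, -0.8, 0.2]
gripper_width: 38.8
grasp_force: 45.7
```

Emit:
{"name": "arm_command", "arguments": {"plan": [[[0, 0, 0, -1, -0.4], [0, 0, 0, -1, -0.4], [0, 0, 0, -1, -0.4], [0, 0, 0, -1, -0.4], [0, 0, 0, -1, -0.4], [0, 0, 0, -1, -0.4], [0, 0, 0, -0.55, -0.4], [0, 0, 0, 0, -0.4]]]}}

```text
time_s: 13.05
tool_pos: [454.6, 338.6, 152.0]
tcp_rot: [-3.141, 0.002, -2.154]
wrist_force: [-0.3, 0.0, -1.2]
gripper_width: 38.4
grasp_force: 45.7
```

```bash
python3 - <<'E'
from h import *
s=bot.sense();print(s['time_s'],s['tool_pos'],s['tcp_rot'],s['gripper_width']); shot("w7"); print(tool([444,332.8,79.8]))
E
```

```text
13.05 [454.64784684 338.56633093 152.04275033] [-3.14111114e+00  1.66795880e-03 -2.15442199e+00] 38.36508690121711
[10.78222395  5.66847263 72.05026393]
```

Emit:
{"name": "arm_command", "arguments": {"plan": [[[0.12, 0.14, 1, 0, -0.4], [0, 0, 0.2, 0, -0.4], [0, 0, 0, 0, -0.4], [0, 0, 0.15, 0, -0.4], [0, 0, 0.15, 0, -0.4], [0, 0, 0.1, 0, -0.4], [0, 0, 0.15, 0, -0.4], [0.06, 0, 0.03, 0, -0.4], [0.06, 0, 0.02, 0, -0.4], [0, 0, 0, 0, -0.4]]], "force": 20}}

```text
time_s: 14.1
tool_pos: [445.7, 334.4, 80.6]
tcp_rot: [-3.141, 0.004, -2.156]
wrist_force: [0.5, -0.5, 3.9]
gripper_width: 38.6
grasp_force: 49.0
```

Emit:
{"name": "arm_command", "arguments": {"plan": [[[0.05, 0, 0.01, 0, -0.4], [0, 0, 0, 0, -0.4]]], "force": 20}}

```text
time_s: 14.3
tool_pos: [443.9, 332.3, 79.4]
tcp_rot: [-3.141, 0.002, -2.156]
wrist_force: [1.4, -0.8, 6.3]
gripper_width: 38.7
grasp_force: 49.1
```

```bash
python3 - <<'E'
from h import *
d,jm=shot("w8"); print([int(v) for v in cv2.cvtColor(jm,cv2.COLOR_BGR2HSV)[140:172,315:325,2].mean(1)]); print(tool([444,332.8,79.8]))
E
```

```text
[76, 76, 77, 76, 77, 77, 77, 76, 76, 76, 76, 77, 77, 77, 76, 76, 75, 75, 75, 73, 72, 78, 104, 140, 160, 166, 168, 168, 168, 168, 169, 168]
[-0.43716174  0.17216694 -0.42808008]
```

Emit:
{"name": "arm_command", "arguments": {"plan": [[[0.06, 0, 0.02, 0, -0.4], [0.06, 0, 0.01, 0, -0.4], [0, 0, 0, 0, -0.4]]], "force": 20}}

```text
time_s: 14.65
tool_pos: [442.7, 330.8, 78.9]
tcp_rot: [-3.14, 0.008, -2.155]
wrist_force: [7.6, 8.9, -0.5]
gripper_width: 38.6
grasp_force: 48.3
```

Emit:
{"name": "arm_command", "arguments": {"plan": [[[-0.15, 0, 0, 0, -0.4], [0, 0, 0, 0, 0.2], [0, 0, 0, 0, 0.3], [0, 0, 0, 0, 0.3], [0, 0, -0.3, 0, 0.3], [0, 0, -0.8, 0, 0.4], [0, 0, -0.9, 0, 0.4], [0, 0, 0, 1, 0.4], [0, 0, 0, 1, 0.4], [0, 0, 0, 1, 0.4]]]}}

```text
time_s: 15.65
tool_pos: [444.0, 333.0, 158.6]
tcp_rot: [3.141, 0.001, -2.612]
wrist_force: [-0.3, 0.4, -0.6]
gripper_width: 59.7
grasp_force: 0.0
```

Emit:
{"name": "arm_command", "arguments": {"plan": [[[0, 0, 0, 1, 0.4], [0, 0, 0, 1, 0.4], [0, 0, 0, 1, 0.4], [0, 0, 0, 1, 0.4], [0, 0, 0, 1, 0.4], [0, 0, 0, 0.4, 0.4], [0, 0, 0, 0, 0.4]]]}}

```text
time_s: 16.35
tool_pos: [443.8, 333.0, 158.0]
tcp_rot: [3.141, 0.0, 2.867]
wrist_force: [-0.1, -0.4, 0.7]
gripper_width: 60.0
grasp_force: 0.0
```

Emit:
{"name": "arm_command", "arguments": {"plan": [[[-0.535, -0.887, 0, 0, 0.4], [-0.535, -0.887, 0, 0, 0.4], [-0.535, -0.887, 0, 0, 0.4], [-0.535, -0.887, 0, 0, 0.4], [-0.535, -0.887, 0, 0, 0.4], [-0.535, -0.887, 0, 0, 0.4], [-0.535, -0.887, 0, 0, 0.4], [-0.535, -0.887, 0, 0, 0.4], [0, 0, 0, 0, 0.4], [0, 0, 0, 0, 0.4]]]}}

```text
time_s: 17.35
tool_pos: [532.0, 12.2, 157.7]
tcp_rot: [3.141, 0.0, 2.867]
wrist_force: [-1.9, 1.1, 0.3]
gripper_width: 59.7
grasp_force: 0.0
```

```bash
python3 - <<'E'
from h import *
s=bot.sense();print(s['time_s'],s['tool_pos'],s['tcp_rot']); c,im=shot("w9")
cv2.imwrite("pics/c9.png",cv2.resize(im[80:310,190:450],None,fx=2.5,fy=2.5,interpolation=cv2.INTER_CUBIC))
E
```

```text
17.35 [532.04670554  12.15343836 157.71010355] [3.14135787e+00 2.95219487e-04 2.86661800e+00]
```

View pics/c9.png

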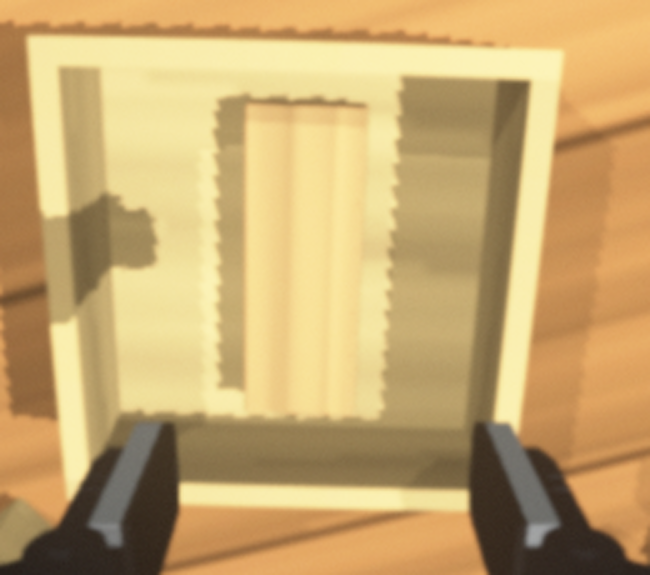

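Board_1 alone remains, with crop corners (245,106), (367,106), (358,416), (246,413).

```bash
python3 - <<'E'
from h import *
c,im=load("w9")
e=np.array([(245,106),(367,106),(358,416),(246,413)])/2.5+[190,80]
r=rect(onz(c,e,24));print(*r,tool([*r[0][:2],39.5]).round(1))
e=np.array([(28,37),(562,50),(520,510),(65,500)])/2.5+[190,80];print("a",*rect(onz(c,e,52)))
E
```

```text
[524.   8.  24.] [ 38.9 109.9  40.7 108.8] [  74.2  -16.4 -107.4  162.6] [  6.   -7.7 118. ]
a [523.5   5.5  52. ] [149.1 149.2 154.8 149.3] [  72.8  -15.6 -107.1  162.2]
```

Emit:
{"name": "arm_command", "arguments": {"plan": [[[0.15, -0.19, 0.9, 0.1, 0.4], [0, 0, 1, 0, 0.4], [0, 0, 1, 0, 0.4], [0, 0, 0.05, -0.1, 0.4], [0, 0, 0, 0, -0.1], [0, 0, 0, 0, -0.4], [0, 0, 0, 0, -0.4], [0, 0, 0, 0, -0.4], [0, 0, -0.8, 0, -0.4], [0, 0, -1, 0, -0.4]]], "force": 40}}

```text
time_s: 18.4
tool_pos: [522.9, 7.6, 111.4]
tcp_rot: [-3.14, -0.003, 2.868]
wrist_force: [1.2, -0.9, -0.3]
gripper_width: 38.7
grasp_force: 40.6
```

Emit:
{"name": "arm_command", "arguments": {"plan": [[[0, 0, -1, 0, -0.4], [0.33, 0.972, 0, 0, -0.4], [0.33, 0.972, 0, 0, -0.4], [0.33, 0.972, 0, 0, -0.4], [0.33, 0.972, 0, 0, -0.4], [0.33, 0.972, 0, 0, -0.4], [0.33, 0.972, 0, 0, -0.4], [0.33, 0.972, 0, 0, -0.4], [0, 0, 0, -1, -0.4], [0, 0, 0, -1, -0.4]]]}}

```text
time_s: 19.4
tool_pos: [508.1, 296.8, 151.7]
tcp_rot: [3.141, 0.001, -3.106]
wrist_force: [1.1, -0.6, -1.0]
gripper_width: 38.4
grasp_force: 40.6
```

Emit:
{"name": "arm_command", "arguments": {"plan": [[[0, 0, 0, -1, -0.4], [0, 0, 0, -1, -0.4], [0, 0, 0, -1, -0.4], [0, 0, 0, -1, -0.4], [0, 0, 0, -1, -0.4], [0, 0, 0, -1, -0.4], [0, 0, 0, -0.4, -0.4], [0, 0, 0, 0, -0.4]]]}}

```text
time_s: 20.2
tool_pos: [509.0, 294.6, 152.0]
tcp_rot: [-3.141, 0.001, -2.155]
wrist_force: [0.8, -0.0, -0.6]
gripper_width: 38.5
grasp_force: 40.6
```

```bash
python3 - <<'E'
from h import *
s=bot.sense();print(s['time_s'],s['tool_pos'],s['tcp_rot'],s['gripper_width']); shot("w10"); print(tool([505.5,290,79.8]))
E
```

```text
20.2 [508.96185044 294.58331219 152.00671691] [-3.14121852e+00  9.58581478e-04 -2.15490844e+00] 38.53756671361481
[ 5.78746678  0.34067744 72.08223064]
```

Emit:
{"name": "arm_command", "arguments": {"plan": [[[0, 0, 1, 0, -0.4], [0, 0, 0.2, 0, -0.4], [0, 0, 0, 0, -0.4], [0, 0, 0.15, 0, -0.4], [0, 0, 0.15, 0, -0.4], [0, 0, 0.1, 0, -0.4], [0, 0, 0.15, 0, -0.4], [0.06, 0, 0.03, 0, -0.4], [0.06, 0, 0.02, 0, -0.4], [0.06, 0, 0.01, 0, -0.4]]], "force": 20}}

```text
time_s: 21.25
tool_pos: [507.0, 291.3, 81.1]
tcp_rot: [-3.139, 0.008, -2.155]
wrist_force: [8.1, 9.5, 1.5]
gripper_width: 38.5
grasp_force: 44.2
```

Emit:
{"name": "arm_command", "arguments": {"plan": [[[0.06, 0, 0.01, 0, -0.4], [0.05, 0, 0.01, 0, -0.4], [0, 0, 0, 0, -0.4]]], "force": 20}}

```text
time_s: 21.55
tool_pos: [506.6, 290.7, 82.0]
tcp_rot: [-3.138, 0.015, -2.153]
wrist_force: [11.5, 14.9, 1.9]
gripper_width: 38.6
grasp_force: 44.1
```

Emit:
{"name": "arm_command", "arguments": {"plan": [[[-0.06, 0, 0, 0, -0.4], [0, 0, 0, 0, 0.2], [0, 0, 0, 0, 0.3], [0, 0, 0, 0, 0.3], [0, 0, -0.3, 0, 0.3], [0, 0, -1, 0, 0.4], [0, 0, -1, 0, 1], [0.6, 1, -1, 0, 1], [0, 0.9, -0.5, 0, 1], [0, 0, 0, 0, 1]]]}}

```text
time_s: 22.55
tool_pos: [432.9, 312.7, 227.0]
tcp_rot: [3.141, 0.007, -2.149]
wrist_force: [-0.5, 0.3, -0.9]
gripper_width: 85.4
grasp_force: 0.0
```

```bash
python3 - <<'E'
from h import *
s=bot.sense();print(s['time_s'],s['tool_pos'],s['tcp_rot'],s['gripper_width']); c,im=shot("w11")
cv2.imwrite("pics/c11.png",cv2.resize(im[50:350,:],(800,375),interpolation=cv2.INTER_CUBIC))
E
```

```text
22.55 [432.87983574 312.74777636 227.00909095] [ 3.14054524  0.0065255  -2.14920297] 85.41107424275282
```

View pics/c11.png

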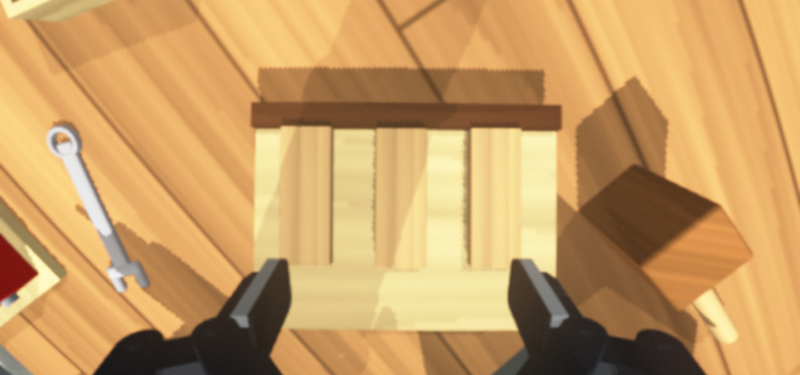

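All three boards lie side by side on the rack, with lower ends at crop rows 125, 128 and 128. I'll measure their gaps to the cleat.

```bash
python3 - <<'E'
from h import *
c,im=load("w11")
O=np.array([416.2,295.6]);u=np.array([.5547,.832]);v=np.array([.832,-.5547]);a=np.radians(20)
uz=np.array([*(u*np.cos(a)),np.sin(a)]);n=np.array([*(-u*np.sin(a)),np.cos(a)]);O3=np.array([*O,30])
def ons(px,h):
    o,d=ray(c,px); t=((O3+n*h-o)@n)/(d@n); P=o+d*t[:,None]-O3; return np.c_[P@uz,P@np.array([*v,0])].round(1).tolist()
f=lambda x,y:(x*.8,y*.8+50)
print("boards",ons([f(307,125),f(305,265),f(401,128),f(401,269),f(495,128),f(495,268)],16))
print("cleat top border",ons([f(265,129),f(353,129),f(448,129),f(545,129)],12))
print("panel ends",ons([f(254,131),f(557,130)],0))
h=cv2.cvtColor(im,cv2.COLOR_BGR2HSV)[...,2]
for x in(307,353,401,448,495): print(x,[int(k) for k in h[140:165,int(x*.8)-8:int(x*.8)+8].mean(1)],[int(k) for k in h[255:272,int(x*.8)-8:int(x*.8)+8].mean(1)])
E
```

```text
boards [[-0.4, 76.7], [108.9, 76.9], [1.5, 3.0], [111.3, 2.1], [0.6, -70.8], [110.2, -71.2]]
cleat top border [[2.3, 111.3], [1.9, 41.0], [1.2, -34.3], [0.1, -112.2]]
panel ends [[2.0, 124.7], [-1.3, -127.1]]
307 [117, 118, 117, 117, 112, 107, 100, 94, 91, 96, 132, 185, 213, 221, 222, 222, 222, 222, 222, 222, 223, 223, 223, 223, 223] [225, 225, 224, 225, 224, 223, 224, 226, 226, 224, 224, 224, 225, 226, 227, 227, 228]
353 [112, 113, 113, 113, 112, 112, 110, 110, 108, 106, 106, 110, 132, 182, 226, 235, 236, 236, 235, 234, 233, 231, 230, 230, 232] [232, 232, 231, 230, 229, 228, 228, 227, 226, 226, 226, 226, 226, 226, 227, 227, 228]
401 [111, 112, 113, 113, 111, 109, 103, 97, 90, 87, 88, 102, 149, 199, 218, 221, 221, 221, 221, 221, 222, 222, 222, 222, 222] [239, 239, 239, 239, 239, 240, 240, 240, 240, 238, 233, 232, 236, 240, 243, 244, 245]
448 [111, 115, 116, 117, 119, 120, 122, 124, 125, 125, 124, 122, 124, 154, 206, 234, 240, 243, 246, 249, 250, 250, 250, 249, 249] [249, 249, 248, 248, 247, 247, 246, 246, 245, 245, 245, 244, 243, 243, 244, 244, 245]
495 [120, 124, 125, 126, 126, 126, 123, 118, 111, 105, 104, 121, 179, 229, 241, 242, 242, 242, 242, 242, 242, 242, 242, 243, 243] [242, 242, 242, 242, 242, 242, 242, 241, 241, 237, 232, 234, 239, 242, 243, 244, 244]
```

Two boards are flush with the cleat. The left one reads 2 mm over it, so I'll check it from the side camera.

```bash
python3 - <<'E'
from h import *
c,im=shot("s1","side")
cv2.imwrite("pics/cs1.png",cv2.resize(im[85:160,205:320],None,fx=6.5,fy=6.5,interpolation=cv2.INTER_CUBIC))
E
```

```text
(no output)
```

View pics/cs1.png

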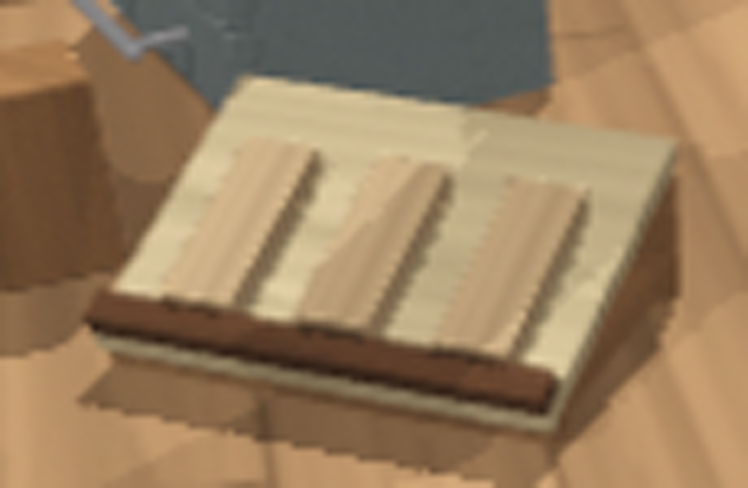

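All three boards lie alike, flat behind the cleat. Next is box_d.

Emit:
{"name": "arm_command", "arguments": {"plan": [[[0, 0, -1, 1, 1], [0, 0, -1, 1, 1], [0, 0, -0.4, 1, 1], [0, 0, 0, 1, 1], [0, 0, 0, 1, 1], [0, 0, 0, 1, 1], [0, 0, 0, 1, 1], [0, 0, 0, 1, 1]]]}}

```text
time_s: 23.45
tool_pos: [436.6, 307.1, 317.6]
tcp_rot: [-3.139, -0.001, 2.919]
wrist_force: [0.2, -0.5, 0.5]
gripper_width: 85.7
grasp_force: 0.0
```

Emit:
{"name": "arm_command", "arguments": {"plan": [[[-0.25, -0.96, 0, 0, 1], [-0.25, -0.96, 0, 0, 1], [-0.25, -0.96, 0, 0, 1], [-0.25, -0.96, 0, 0, 1], [-0.25, -0.96, 0, 0, 1], [-0.25, -0.96, 0, 0, 1], [-0.25, -0.96, 0, 0, 1], [-0.25, -0.96, 0, 0, 1], [-0.25, -0.96, 0, 0, 1], [-0.25, -0.96, 0, 0, 1]]]}}

```text
time_s: 24.45
tool_pos: [451.3, -91.0, 318.1]
tcp_rot: [-3.141, -0.001, 2.925]
wrist_force: [0.4, 0.3, -0.3]
gripper_width: 85.5
grasp_force: 0.0
```

Emit:
{"name": "arm_command", "arguments": {"plan": [[[-0.25, -0.96, 0, 0, 1], [-0.25, -0.96, 0, 0, 1], [-0.25, -0.96, 0, 0, 1], [0, 0, 0, 0, 1], [0, 0, 0, 0, 1]]]}}

```text
time_s: 24.95
tool_pos: [455.9, -208.9, 318.0]
tcp_rot: [-3.14, -0.002, 2.923]
wrist_force: [0.4, -0.1, 0.4]
gripper_width: 85.1
grasp_force: 0.0
```

```bash
python3 - <<'E'
from h import *
s=bot.sense();print(s['time_s'],s['tool_pos'],s['tcp_rot']); c,im=shot("w12"); shot("t2","top")
B=[np.array(x) for x in proj(c,[[476,-238,62],[472,-244,90],[645,-161,72],[523,5,52]])];print(B)
cv2.imwrite("pics/c12.png",cv2.resize(im[:,:],(800,500),interpolation=cv2.INTER_CUBIC))
E
```

```text
24.95 [ 455.88856897 -208.85937347  317.95854957] [-3.14020381e+00 -1.84403976e-03  2.92315864e+00]
[array([300.21452584, 185.6253408 ]), array([293.0115014 , 190.05266876]), array([382.16166528, 290.06694223]), array([489.58343036, 178.87790084])]
```

View pics/c12.png

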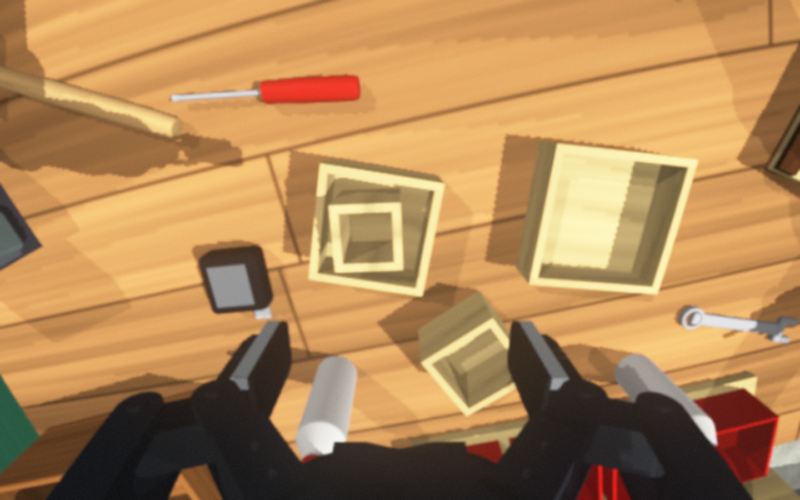

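This view has d's rim corners at (328,205), (402,202), (404,270), (333,273), b's at (320,163), (444,182), (420,296), (309,279) and a's at (555,143), (697,159), (659,293), (530,282). Three of c's corners show, at (421,361), (491,320) and (471,414).

```bash
python3 - <<'E'
from h import *
c,im=load("w12")
def q(n,p,z): print(n,*rect(onz(c,np.array(p)/1.25,z)))
q("d",[(328,205),(402,202),(404,270),(333,273)],90)
q("b",[(320,163),(444,182),(420,296),(309,279)],62)
q("a",[(555,143),(697,159),(659,293),(530,282)],52)
g=onz(c,np.array([(421,361),(491,320),(471,414)])/1.25,72);d=g[1]-g[0];e=g[2]-g[0]
print("c",g.round(1).tolist(),np.linalg.norm(d),np.linalg.norm(e),np.degrees(np.arctan2(d[1],d[0])),np.degrees(np.arctan2(e[1],e[0])),(g[1]+g[2])/2)
print(tool([472,-243,88]))
E
```

```text
d [ 472.9 -243.8   90. ] [67.8 66.6 68.9 67.1] [ 79.8 -10.7 -99.8 168.3]
b [ 476.3 -240.3   62. ] [120.9 123.5 119.2 122. ] [  68.8  -22.4 -111.9  158.4]
a [522.2   4.7  52. ] [151.1 149.1 151.2 147.5] [  72.7  -16.2 -108.   163.8]
c [[628.9, -222.3, 72.0], [594.9, -139.1, 72.0], [714.8, -179.2, 72.0]] 89.90170234519388 96.02202497495585 112.22834371952729 26.666062624878624 [ 654.84892842 -159.17838001   72.        ]
[-23.03241108 -32.41400858 230.04232105]
```

Emit:
{"name": "arm_command", "arguments": {"plan": [[[-0.3, -0.41, 0.7, -0.23, 1], [-0.3, -0.42, 1, 0, 1], [0, 0, 1, 0, 1], [0, 0, 1, 0, 1], [0, 0, 1, 0, 1], [0, 0, 1, 0, 1], [0, 0, 0.03, 0, 1], [0, 0, 0, 0, 0.2], [0, 0, 0, 0, 0.2], [0, 0, 0, 0, 0.2]]], "force": 40}}

```text
time_s: 26.05
tool_pos: [475.2, -244.5, 91.5]
tcp_rot: [-3.141, 0.003, 2.963]
wrist_force: [-0.3, -0.3, -0.6]
gripper_width: 64.9
grasp_force: 45.2
```

Emit:
{"name": "arm_command", "arguments": {"plan": [[[0, 0, 0, 0, 0.2], [0, 0, -1, 0, 0.2], [0, 0, -1, 0, 0.2], [0, 0, -0.3, 0, 0.2]]]}}

```text
time_s: 26.45
tool_pos: [475.4, -245.5, 185.9]
tcp_rot: [-3.141, 0.006, 2.962]
wrist_force: [0.1, 0.0, -0.6]
gripper_width: 65.3
grasp_force: 46.1
```

Emit:
{"name": "arm_command", "arguments": {"plan": [[[0.26, 0.95, 0, 0, 0.2], [0.26, 0.95, 0, 0, 0.2], [0.26, 0.95, 0, 0, 0.2], [0.26, 0.95, 0, 0, 0.2], [0.26, 0.95, 0, 0, 0.2], [0.26, 0.95, 0, 0, 0.2], [0.26, 0.95, 0, 0, 0.2], [0.26, 0.95, 0, 0, 0.2], [0.26, 0.95, 0, 0, 0.2], [0.26, 0.95, 0, 0, 0.2]]]}}

```text
time_s: 27.45
tool_pos: [438.7, 149.9, 181.6]
tcp_rot: [3.141, 0.0, 2.962]
wrist_force: [0.8, 0.5, -1.7]
gripper_width: 65.0
grasp_force: 46.0
```

Emit:
{"name": "arm_command", "arguments": {"plan": [[[0, 0, 1, 0, 0.2], [0, 0, 1, 0, 0.2], [0, 0, 0.3, 0, 0.2], [0, 0, 0.12, 0, 0.2], [0, 0, 0.1, 0, 0.2], [0, 0, 0, 0, 0.2]]]}}

```text
time_s: 28.05
tool_pos: [440.3, 147.9, 83.1]
tcp_rot: [3.14, 0.001, 2.961]
wrist_force: [-9.0, -5.7, 17.6]
gripper_width: 65.1
grasp_force: 48.2
```

Emit:
{"name": "arm_command", "arguments": {"plan": [[[0, 0, -0.1, 0, 1], [0, 0, 0, 0, 1], [0, 0, 0, 0, 1], [0, 0, -0.9, 0, 1], [0, 0, -1, 0, 1], [0, 0, -1, 0, 1], [0, 0, -1, 0, 1], [0, 0, -1, 0, 1], [0, 0, -0.9, 0, 1], [0, 0, 0, 0, 1]]]}}

```text
time_s: 29.05
tool_pos: [441.3, 148.9, 321.8]
tcp_rot: [3.136, 0.006, 2.962]
wrist_force: [-0.0, -0.3, 0.3]
gripper_width: 85.3
grasp_force: 0.0
```

Emit:
{"name": "arm_command", "arguments": {"plan": [[[-0.22, -0.97, 0, 0, 1], [-0.22, -0.97, 0, 0, 1], [-0.22, -0.97, 0, 0, 1], [-0.22, -0.97, 0, 0, 1], [-0.22, -0.97, 0, 0, 1], [-0.22, -0.97, 0, 0, 1], [-0.22, -0.97, 0, 0, 1], [-0.22, -0.97, 0, 0, 1], [-0.22, -0.97, 0, 0, 1], [0, 0, 0, 0, 1]]]}}

```text
time_s: 30.05
tool_pos: [453.4, -215.1, 316.5]
tcp_rot: [-3.139, 0.0, 2.954]
wrist_force: [-1.7, -0.7, 0.1]
gripper_width: 85.2
grasp_force: 0.0
```

```bash
cat >>h.py <<'E'
def find(c,im,ctr,z,half,v=200,s=120,h=19):
    """rim quad near world ctr at height z"""
    p=proj(c,[[*ctr,z]])[0]; r=np.linalg.norm(proj(c,[[ctr[0]+half*1.55,ctr[1],z]])[0]-p)
    k=np.zeros(im.shape[:2],np.uint8); cv2.circle(k,tuple(int(t) for t in p),int(r),1,-1)
    return quad(light(im,v,s,h)&(k>0))
E
python3 - <<'E'
from h import *
c,im=load("w12")
for v in(170,185,200,215):
    for n,p,z,h in(("b",(476,-240),62,61),("a",(522,5),52,75)): print(v,n,*rect(onz(c,find(c,im,p,z,h,v),z)))
s=bot.sense();print(s['time_s'],s['tool_pos'],s['tcp_rot']); c,im=shot("w13")
for v in(170,185,200,215):
    for n,p,z,h in(("b",(476,-240),62,61),("a",(522,5),52,75)): print(v,n,*rect(onz(c,find(c,im,p,z,h,v),z)))
E
```

```text
170 b [ 475.8 -239.7   62. ] [124.4 123.5 123.4 124.3] [ -22.1 -111.9  158.3   68.6]
170 a [523.1   4.2  52. ] [153.3 152.2 151.8 151.4] [ -17.1 -107.5  162.6   73.1]
185 b [ 476.1 -239.7   62. ] [123.2 123.5 123.4 124.5] [ -22.2 -111.9  158.3   68. ]
185 a [523.1   4.2  52. ] [153.3 152.2 151.8 151.4] [ -17.1 -107.5  162.6   73.1]
200 b [ 476.4 -239.8   62. ] [123.2 123.5 122.2 124.4] [ -22.2 -111.9  158.2   68.6]
200 a [523.1   4.2  52. ] [153.3 152.2 151.8 151.4] [ -17.1 -107.5  162.6   73.1]
215 b [ 476.3 -240.1   62. ] [123.  123.5 122.2 123.2] [ -21.7 -111.9  158.2   68.5]
215 a [523.2   4.5  52. ] [153.3 152.2 151.9 150.1] [ -17.1 -107.5  162.1   73. ]
30.05 [ 453.37281142 -215.1297854   316.50490745] [-3.13860200e+00  2.12788640e-04  2.95403328e+00]
170 b [ 475.8 -239.8   62. ] [123.7 123.5 123.5 123.3] [ -21.9 -111.4  158.    68.6]
170 a [522.5   4.5  52. ] [151.2 154.  151.5 151.4] [ -16.4 -107.5  162.6   72.4]
185 b [ 476.1 -239.9   62. ] [122.5 123.5 123.5 123.6] [ -22.  -111.4  158.    68.1]
185 a [522.8   4.5  52. ] [151.2 154.  150.3 151.1] [ -16.4 -107.5  162.5   72.9]
200 b [ 476.4 -239.9   62. ] [123.9 123.8 123.5 123.6] [ -21.9 -112.1  158.    68.1]
200 a [522.8   4.8  52. ] [151.2 154.  150.5 149.8] [ -16.4 -107.5  162.1   72.8]
215 b [ 476.7 -240.    62. ] [122.7 123.8 123.5 123.8] [ -22.  -112.1  158.    67.5]
215 a [522.8   4.8  52. ] [151.2 154.  150.5 149.8] [ -16.4 -107.5  162.1   72.8]
```

Emit:
{"name": "arm_command", "arguments": {"plan": [[[0, 0, 0, 0.65, -0.18], [0, 0, 0, 0.64, -0.18], [-0.38, 0.53, 1, 0, -0.18], [-0.38, 0.53, 1, 0, -0.18], [0, 0, 1, 0, -0.18], [0, 0, 1, 0, -0.18], [0, 0, 1, 0, -0.18], [0, 0, 0.6, 0, -0.18], [0, 0, 0.43, 0, -0.18], [0, 0, 0, 0, -0.18]]], "force": 80}}

```text
time_s: 31.1
tool_pos: [497.2, -178.8, 72.8]
tcp_rot: [-3.141, -0.005, 2.771]
wrist_force: [-0.7, 0.3, -0.0]
gripper_width: 35.0
grasp_force: 0.0
```

Emit:
{"name": "arm_command", "arguments": {"plan": [[[0, 0, 0, 0, -0.7], [0, 0, 0, 0, -1], [0, 0, 0, 0, -1], [0, 0, 0, 0, -1], [0, 0, 0, 0, -1]]], "force": 80}}

```text
time_s: 31.6
tool_pos: [499.3, -180.9, 76.6]
tcp_rot: [3.14, 0.001, 2.769]
wrist_force: [-2.6, 1.5, 7.7]
gripper_width: 5.4
grasp_force: 80.0
```

Emit:
{"name": "arm_command", "arguments": {"plan": [[[0, 0, -0.3, 0, -1], [0, 0, -1, 0, -1], [0, 0, -1, 0, -1], [0, 0, -0.5, 0, -1], [0, 0, 0, 0, -1]]], "force": 80}}

```text
time_s: 32.1
tool_pos: [500.4, -181.8, 191.0]
tcp_rot: [3.14, 0.006, 2.769]
wrist_force: [0.0, -0.2, -3.0]
gripper_width: 5.1
grasp_force: 78.7
```

```bash
python3 - <<'E'
from h import *
s=bot.sense();t=s['tool_pos'];print(s['time_s'],t,s['tcp_rot'],s['gripper_width'],s['torque']); c,im=shot("w14")
M=R.from_euler('xyz',s['tcp_rot']).as_matrix(); z=t[2]-14.6; ctr=(t-57*M[:,1])[:2]
for v in(170,200):
    q=find(c,im,ctr,z,61,v); r=rect(onz(c,q,z)); print(v,*r,M.T@(r[0]-t))
    print(q.tolist())
E
```

```text
32.1 [ 500.37457159 -181.80581746  191.03383811] [3.1397801  0.00593254 2.76863302] 5.092004375194043 [ 0.11519428 -0.05611958  0.00202567]
170 [ 466.6 -228.4  176.4] [ 59.5 135.  122.7 121.2] [-23.  -84.  158.5  68.1] [ 14.56156102 -55.72379837  14.44672926]
[[331.0, 149.0], [326.0, 270.0], [119.0, 360.0], [60.0, 149.0]]
200 [ 463.1 -215.5  176.4] [ 68.2  91.1  83.8 107.7] [ -20.8 -103.4  171.2   68.2] [ 22.52122071 -44.98587272  14.41897067]
[[328.0, 149.0], [328.0, 285.0], [156.0, 304.0], [85.0, 149.0]]
```

```bash
python3 - <<'E'
from h import *
s=bot.sense();t=s['tool_pos'];M=R.from_euler('xyz',s['tcp_rot']).as_matrix();c,im=load("w14")
P=onz(c,[[331,149],[60,149],[119,360]],t[2]-14.6);print(((P-t)@M).round(1)); print(tool([539.9,59,191]))
# also a now
print(*rect(onz(c,find(c,im,(523,5),52,75),52)), s['tool_pos'])
E
```

```text
[[  58.     5.1   14.4]
 [  59.2 -118.1   14.3]
 [ -65.6 -118.5   14.6]]
[ 49.68061035 238.26285766  -1.97274766]
[522.6   5.   52. ] [150.6 151.7 155.4 152.1] [-107.2  162.4   72.9  -19.4] [ 499.48430017 -181.00640503  188.82264581]
```

Emit:
{"name": "arm_command", "arguments": {"plan": [[[0, 0, 0, -0.47, -1], [0.15, 1, 0, 0, -1], [0.15, 1, 0, 0, -1], [0.15, 1, 0, 0, -1], [0.15, 1, 0, 0, -1], [0.15, 1, 0, 0, -1], [0.15, 1, 0, 0, -1], [0, 0, 0, 0, -1], [0, 0, 0, 0, -1], [0, 0, 0, 0, -1]]]}}

```text
time_s: 33.15
tool_pos: [535.1, 57.6, 186.4]
tcp_rot: [-3.14, -0.001, 2.838]
wrist_force: [-0.9, -1.2, -2.8]
gripper_width: 5.2
grasp_force: 78.8
```

```bash
python3 - <<'E'
from h import *
s=bot.sense();t=s['tool_pos'];M=R.from_euler('xyz',s['tcp_rot']).as_matrix();print(t,s['tcp_rot'],s['time_s']);c,im=shot("w15")
z=t[2]-14.6
q=find(c,im,(t-57*M[:,1])[:2],z,61,170);print(q.tolist(),((onz(c,q,z)-t)@M).round(1).tolist()); print(tool([536.7,59.6,100]))
E
```

```text
[535.09634427  57.60388513 186.44103333] [-3.14009537e+00 -1.28530424e-03  2.83781885e+00] 33.15
[[333.0, 148.0], [327.0, 268.0], [91.0, 375.0], [70.0, 148.0]] [[59.9, 6.3, 14.7], [1.1, 4.2, 14.6], [-75.6, -137.8, 14.7], [60.8, -111.5, 14.8]]
[-0.74566317  2.73129021 86.72783375]
```

Emit:
{"name": "arm_command", "arguments": {"plan": [[[-0.02, 0.07, 0.8, 0, -1], [0, 0, 0.5, 0, -1], [0, 0, 0, 0, -1], [0, 0, 0.2, 0, -1], [0, 0, 0.2, 0, -1], [0, 0, 0.2, 0, -1], [0, 0, 0.1, 0, -1]]]}}

```text
time_s: 33.9
tool_pos: [537.2, 61.3, 106.8]
tcp_rot: [-3.142, -0.0, 2.839]
wrist_force: [-0.2, -0.5, -3.0]
gripper_width: 5.5
grasp_force: 78.8
```

Emit:
{"name": "arm_command", "arguments": {"plan": [[[0, -0.04, 0.2, 0, -1], [0, 0, 0.2, 0, -1], [0, 0, 0.12, 0, -1], [0, 0, 0.06, 0, -1], [0, 0, 0, 0, -1]]]}}

```text
time_s: 34.4
tool_pos: [536.8, 59.8, 84.6]
tcp_rot: [3.141, -0.001, 2.839]
wrist_force: [-5.5, 0.3, 6.3]
gripper_width: 5.3
grasp_force: 80.0
```

Emit:
{"name": "arm_command", "arguments": {"plan": [[[0, 0, 0, 0, -0.3], [0, 0, 0, 0, -0.3], [0, 0, 0, 0, -0.3], [0, 0, -0.8, 0, -0.3], [0, 0, -1, 0, -0.3], [-0.7, -0.8, -0.8, 0, -0.3], [-0.8, -0.8, -0.8, 0, -0.3], [-0.8, -0.8, -0.8, 0, -0.3], [-0.8, -0.8, -0.8, 0, 0], [-0.7, -0.6, -0.8, 0, 0]]]}}

```text
time_s: 35.4
tool_pos: [629.8, -118.3, 305.9]
tcp_rot: [-3.141, -0.0, 2.839]
wrist_force: [0.7, -0.2, 0.9]
gripper_width: 42.5
grasp_force: 0.0
```

Emit:
{"name": "arm_command", "arguments": {"plan": [[[0, 0, 0, -1, 0], [0, 0, 0, -1, 0], [0, 0, 0, -1, 0], [0, 0, 0, -1, 0], [0, 0, 0, -0.87, 0], [0, 0, 0, 0, 0], [0, 0, 0, 0, 0]]]}}

```text
time_s: 36.1
tool_pos: [629.6, -116.5, 304.8]
tcp_rot: [3.141, 0.0, -2.717]
wrist_force: [-0.5, 1.3, -0.7]
gripper_width: 42.7
grasp_force: 0.0
```

```bash
python3 - <<'E'
from h import *
s=bot.sense();t=s['tool_pos'];print(t,s['tcp_rot'],s['time_s']);c,im=shot("w16")
for v in(150,170,185,200): 
    q=find(c,im,(653,-160),72,47,v);print(v,q.tolist(),*rect(onz(c,q,72)))
for n,p,z,h in(("a",(523,5),52,75),("b",(523,5),70,61)): print(n,proj(c,[[*p,z]]),*rect(onz(c,find(c,im,p,z,h),z)))
cv2.imwrite("pics/c16.png",cv2.resize(im,(800,500),interpolation=cv2.INTER_CUBIC))
E
```

```text
[ 629.58692666 -116.54198019  304.81491227] [ 3.14148764e+00  5.56780193e-05 -2.71738532e+00] 36.1
150 [[316.0, 127.0], [316.0, 211.0], [236.0, 212.0], [232.0, 127.0]] [ 652.8 -162.8   72. ] [100.3  98.  102.2  94.4] [  24.1  -64.9 -157.9  114.1]
170 [[316.0, 211.0], [236.0, 212.0], [232.0, 131.0], [316.0, 130.0]] [ 654.6 -162.1   72. ] [98.  97.7 94.7 97. ] [ -64.9 -157.8  114.7   24.1]
185 [[316.0, 131.0], [316.0, 211.0], [236.0, 212.0], [232.0, 131.0]] [ 654.8 -162.    72. ] [95.9 98.  97.7 94.7] [  24.1  -64.9 -157.8  114.1]
200 [[316.0, 132.0], [316.0, 211.0], [236.0, 212.0], [232.0, 132.0]] [ 655.3 -161.8   72. ] [94.8 98.  96.6 94.8] [  24.1  -64.9 -157.8  114.1]
a [[448.56151512 127.26083673]] [522.9   4.1  52. ] [151.5 152.4 152.9 152.3] [ -17.7 -107.5  162.2   71.9]
b [[454.84350651 128.80788418]] [524.5  -3.3  70. ] [144.1 145.  145.5 144.9] [ -17.7 -107.5  162.2   71.9]
```

Emit:
{"name": "arm_command", "arguments": {"plan": [[[-0.11, -0.22, 1, 0, -0.18], [0, 0, 1, 0, -0.18], [0, 0, 1, 0, -0.18], [0, 0, 1, 0, -0.18], [0, 0, 1, 0, -0.18], [0, 0, 0.5, 0, -0.18], [0, 0, 0, 0, -0.18], [0, 0, 0, 0, -0.18]]], "force": 80}}

```text
time_s: 36.95
tool_pos: [637.5, -122.8, 85.5]
tcp_rot: [-3.141, -0.0, -2.715]
wrist_force: [0.8, -0.7, 0.9]
gripper_width: 35.1
grasp_force: 0.0
```

```bash
python3 - <<'E'
from h import *
print(tool([637.3,-122.7,85]))
E
```

```text
[0.13800223 0.22769823 0.45028062]
```

Emit:
{"name": "arm_command", "arguments": {"plan": [[[0, 0, 0, 0, -0.7], [0, 0, 0, 0, -1], [0, 0, 0, 0, -1], [0, 0, 0, 0, -1]]], "force": 80}}

```text
time_s: 37.35
tool_pos: [638.4, -123.1, 87.1]
tcp_rot: [-3.14, 0.003, -2.714]
wrist_force: [-1.2, -0.2, 6.5]
gripper_width: 4.9
grasp_force: 80.4
```

Emit:
{"name": "arm_command", "arguments": {"plan": [[[0, 0, -0.3, 0, -1], [0, 0, -1, 0, -1], [0, 0, -1, 0, -1], [0, 0, -0.8, 0, -1], [0, 0, 0, 0, -1], [0, 0, 0, 0, -1]]], "force": 80}}

```text
time_s: 37.95
tool_pos: [637.5, -122.7, 210.2]
tcp_rot: [-3.141, 0.002, -2.714]
wrist_force: [-0.2, 0.2, -2.4]
gripper_width: 5.1
grasp_force: 79.4
```

```bash
python3 - <<'E'
from h import *
s=bot.sense();t=s['tool_pos'];M=R.from_euler('xyz',s['tcp_rot']).as_matrix();print(t,s['tcp_rot'],s['time_s']);c,im=shot("w17")
z=t[2]-14
q=find(c,im,(t-43*M[:,1])[:2],z,47,170);print(q.tolist(),((onz(c,q,z)-t)@M).round(1).tolist())
c,im=shot("t3","top")
for n,p,z,h in(("a",(523,5),52,75),("d",(440,148),82,33)): print(n,*rect(onz(c,find(c,im,p,z,h),z)))
cv2.imwrite("pics/m17.png",load("w17")[1])
E
```

```text
[ 637.45791029 -122.73982486  210.20636098] [-3.14094299e+00  1.88115014e-03 -2.71353583e+00] 37.95
[[329.0, 175.0], [324.0, 352.0], [189.0, 255.0], [154.0, 175.0]] [[48.0, 4.3, 13.9], [-52.0, 2.7, 14.1], [8.2, -63.3, 14.0], [48.2, -73.7, 14.0]]
a [519.3  -8.9  52. ] [208.3  95.5 238.4  89.2] [ 156.5   81.   -24.4 -117.4]
d [436.1 149.1  82. ] [68.7 65.9 66.1 65.9] [169.1  80.1 -11.  -97.7]
```

Emit:
{"name": "arm_command", "arguments": {"plan": [[[0.11, 0.97, 0, 0, -1], [0.11, 0.97, 0, 0, -1], [0.11, 0.97, 0, 0, -1], [0.11, 0.97, 0, 0, -1], [0.11, 0.97, 0, 0, -1], [0, 0, 0, 1, -1], [0, 0, 0, 1, -1], [0, 0, 0, 1, -1], [0, 0, 0, 1, -1], [0, 0, 0, 0.88, -1]]]}}

```text
time_s: 39.05
tool_pos: [535.7, 44.8, 207.6]
tcp_rot: [-3.14, -0.002, 2.832]
wrist_force: [0.8, 0.3, -2.1]
gripper_width: 5.5
grasp_force: 79.4
```

Emit:
{"name": "arm_command", "arguments": {"plan": [[[0, 0, 0, 0, -1], [0, 0, 0, 0, -1]]]}}

```text
time_s: 39.25
tool_pos: [536.1, 44.8, 208.0]
tcp_rot: [-3.14, -0.001, 2.842]
wrist_force: [-0.4, 0.4, -2.1]
gripper_width: 5.1
grasp_force: 79.5
```

```bash
python3 - <<'E'
from h import *
s=bot.sense();t=s['tool_pos'];M=R.from_euler('xyz',s['tcp_rot']).as_matrix();print(t,s['tcp_rot'],s['time_s']);c,im=shot("w18")
print(tool([536.6,45.3,103]).round(1))
# nested b near edge (z 70) and a near edge (z 52): transitions along tool-x scan lines
V=cv2.cvtColor(im,cv2.COLOR_BGR2HSV)
ctr=np.array([522.9,4.9])
for off in(-45,-30):
    xs=np.arange(50,85,1.); P=np.array([[*(ctr+M[:2,0]*x+M[:2,1]*off),70] for x in xs]); p=proj(c,P).round().astype(int)
    print(off,[(int(V[b,a,2]) if 0<=b<400 and 0<=a<640 else -1) for a,b in p])
E
```

```text
[536.11400398  44.79742704 208.01674846] [-3.14044804e+00 -1.31778855e-03  2.84196389e+00] 39.25
[ -0.2   0.7 105.2]
-45 [134, 134, 133, 134, 145, 211, 239, 249, 251, 252, 251, 251, 248, 230, 158, 158, 171, 199, 248, 251, 252, 252, 252, 252, 251, 220, 183, 176, 195, 228, 241, 245, 245, 246, 245]
-30 [186, 184, 185, 187, 199, 244, 250, 252, 252, 252, 252, 251, 250, 198, 161, 150, 158, 228, 246, 251, 252, 252, 252, 252, 248, 228, 190, 181, 185, 199, 223, 241, 242, 243, 244]
```

Emit:
{"name": "arm_command", "arguments": {"plan": [[[0.03, 0.02, 0.7, 0.03, -1], [0, 0, 0.45, 0, -1], [0, 0, 0, 0, -1], [0, 0, 0.2, 0, -1], [0, 0, 0.2, 0, -1], [0, 0, 0.2, 0, -1], [0, 0, 0.2, 0, -1], [0, 0, 0, 0, -1]]]}}

```text
time_s: 40.1
tool_pos: [535.0, 45.8, 129.7]
tcp_rot: [-3.141, -0.002, 2.834]
wrist_force: [-0.0, 0.9, -1.7]
gripper_width: 5.5
grasp_force: 79.4
```

Emit:
{"name": "arm_command", "arguments": {"plan": [[[0, 0, 0.2, 0, -1], [0, 0, 0.2, 0, -1], [0, 0, 0.2, 0, -1], [0, 0, 0.1, 0, -1], [0, 0, 0.03, 0, -1], [0, 0, 0, 0, -1]]]}}

```text
time_s: 40.7
tool_pos: [535.5, 46.3, 103.0]
tcp_rot: [3.14, -0.001, 2.834]
wrist_force: [-9.4, 1.2, 19.5]
gripper_width: 5.3
grasp_force: 82.3
```

Emit:
{"name": "arm_command", "arguments": {"plan": [[[0, 0, 0, 0, -0.3], [0, 0, 0, 0, -0.3], [0, 0, 0, 0, -0.3], [0, 0, -0.8, 0, -0.3], [0, 0, -1, 0, -0.3], [0, 0, -1, 0, -0.3], [0, 0, -1, 0, 0], [0.3, 0, -1, 0, 0], [0.3, 0, -0.5, 0, 0], [0, 0, 0, 0, 0]]]}}

```text
time_s: 41.7
tool_pos: [513.6, 53.3, 316.6]
tcp_rot: [3.138, 0.004, 2.834]
wrist_force: [0.7, -0.5, -0.1]
gripper_width: 43.0
grasp_force: 0.0
```

```bash
python3 - <<'E'
from h import *
s=bot.sense();t=s['tool_pos'];M=R.from_euler('xyz',s['tcp_rot']).as_matrix();print(t,s['tcp_rot'],s['time_s']);c,im=shot("w19")
V=cv2.cvtColor(im,cv2.COLOR_BGR2HSV)[...,2]
ctr=np.array([522.9,4.9])
yaw=2.838;X=np.array([np.cos(yaw),np.sin(yaw)]);Y=np.array([np.sin(yaw),-np.cos(yaw)])
def scan(a,b,lo,hi,z,offs):
    xs=np.arange(lo,hi,1.)
    r=[]
    for o in offs:
        p=proj(c,[[*(ctr+a*x+b*o),z] for x in xs]).round().astype(int); r.append(V[p[:,1].clip(0,399),p[:,0].clip(0,639)])
    print(np.mean(r,0).astype(int).tolist())
for n,a,b in(("+x",X,Y),("-x",-X,Y),("+y",Y,X),("-y",-Y,X)): print(n,"from 30, z88");scan(a,b,30,62,88,(-10,0,10))
print("d",proj(c,[[440,148,82]]),*rect(onz(c,find(c,im,(438,148),82,33),82)))
cv2.imwrite("pics/c19.png",im[60:360,120:520])
E
```

```text
[513.56608298  53.34850377 316.63164397] [3.13770649 0.00364491 2.83390187] 41.7
+x from 30, z88
[209, 211, 211, 207, 207, 205, 208, 213, 214, 218, 234, 245, 245, 249, 249, 249, 249, 247, 233, 205, 191, 157, 148, 140, 139, 147, 186, 234, 244, 249, 250, 251]
-x from 30, z88
[147, 149, 149, 152, 156, 171, 186, 215, 242, 248, 249, 249, 249, 249, 248, 248, 247, 247, 250, 250, 249, 248, 246, 246, 248, 249, 248, 248, 239, 224, 224, 211]
+y from 30, z88
[203, 204, 203, 203, 204, 203, 204, 208, 221, 227, 238, 247, 249, 249, 249, 248, 248, 242, 221, 189, 173, 182, 215, 215, 238, 243, 243, 244, 241, 234, 230, 199]
-y from 30, z88
[204, 200, 195, 192, 194, 199, 203, 214, 233, 243, 248, 249, 249, 249, 248, 246, 229, 205, 180, 187, 196, 198, 199, 208, 214, 218, 201, 185, 189, 197, 200, 205]
d [[380.99011298  78.9921285 ]] [438.5 148.3  82. ] [67.  67.3 66.7 67.9] [-100.8  169.5   79.8  -10.3]
```

View pics/c19.png

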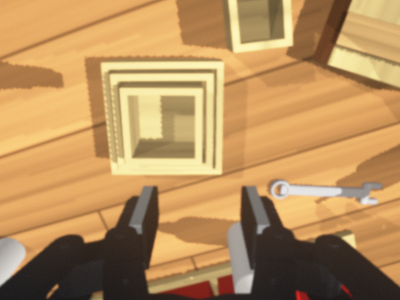

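The wrist crop shows b in a and c in b, nested concentrically, with d standing free at (258,20).

Emit:
{"name": "arm_command", "arguments": {"plan": [[[0.83, 0.57, 0, 0, 1], [0.83, 0.57, 0, 0, 1], [0.83, 0.57, 0, 0, 1], [0, 0, 1, -0.83, 1], [0, 0, 1, 0, 1], [0, 0, 1, 0, 1], [0, 0, 0.6, 0, 1], [0, 0, 0, 0, 1], [0, 0, 0, 0, 1]]], "force": 40}}

```text
time_s: 42.65
tool_pos: [438.6, 148.0, 169.3]
tcp_rot: [-3.14, -0.001, 2.957]
wrist_force: [0.5, 1.0, -0.4]
gripper_width: 85.3
grasp_force: 0.0
```

```bash
python3 - <<'E'
from h import *
s=bot.sense();print(s['tool_pos'],s['tcp_rot'],tool([439.5,148,84]).round(1))
E
```

```text
[438.59470478 147.98831067 169.33880216] [-3.13959851e+00 -8.74161639e-04  2.95710271e+00] [-1.   0.3 85.3]
```

Emit:
{"name": "arm_command", "arguments": {"plan": [[[-0.02, 0, 1, 0, 1], [0, 0, 0.8, 0, 1], [0, 0, 0.18, 0, 1], [0, 0, 0, 0, 0.2], [0, 0, 0, 0, 0.2], [0, 0, 0, 0, 0.2], [0, 0, 0, 0, 0.2]]], "force": 50}}

```text
time_s: 43.35
tool_pos: [441.0, 148.8, 92.3]
tcp_rot: [3.139, 0.003, 2.958]
wrist_force: [-0.2, -2.2, 9.1]
gripper_width: 64.4
grasp_force: 56.4
```

Emit:
{"name": "arm_command", "arguments": {"plan": [[[0, 0, -1, 0, 0.2], [0, 0, -1, 0, 0.2], [0, 0, -1, 0, 0.2], [0, 0, -0.5, 0.8, 0.2], [0, 0, 0, 0, 0.2], [0, 0, 0, 0, 0.2]]], "force": 50}}

```text
time_s: 43.95
tool_pos: [439.4, 148.6, 230.6]
tcp_rot: [3.14, 0.0, 2.84]
wrist_force: [-0.3, 0.4, -2.1]
gripper_width: 64.3
grasp_force: 56.9
```

```bash
python3 - <<'E'
from h import *
s=bot.sense();t=s['tool_pos'];M=R.from_euler('xyz',s['tcp_rot']).as_matrix();print(t,s['tcp_rot'],tool([522.1,6,200]).round(1))
c,im=shot("w20"); z=t[2]-8
q=find(c,im,t[:2],z,33,150);print(q.tolist(),((onz(c,q,z)-t)@M).round(1).tolist())
E
```

```text
[439.43436111 148.59727994 230.61842452] [3.14020217e+00 3.39954087e-05 2.84036963e+00] [-121.2 -111.7   30.5]
[[384.0, 325.0], [250.0, 344.0], [235.0, 225.0], [399.0, 143.0]] [[-28.2, 33.1, 8.0], [-40.5, -35.7, 8.0], [26.9, -37.0, 7.9], [63.1, 32.8, 8.0]]
```

```bash
python3 - <<'E'
from h import *
s=bot.sense();t=s['tool_pos'];M=R.from_euler('xyz',s['tcp_rot']).as_matrix();c,im=load("w20");z=t[2]-10.3
V=cv2.cvtColor(im,cv2.COLOR_BGR2HSV)[...,2]
for sg,lo in((1,18),(-1,18)):
    xs=np.arange(lo,46); r=[]
    for o in(-8,0,8):
        p=proj(c,[[*(t+M[:,0]*sg*x+M[:,1]*o)[:2],z] for x in xs]).round().astype(int); r.append(V[p[:,1].clip(0,399),p[:,0].clip(0,639)])
    print(sg,np.mean(r,0).astype(int).tolist(),p[0],p[-1])
E
```

```text
1 [182, 182, 184, 185, 187, 188, 188, 188, 235, 251, 252, 252, 252, 252, 252, 252, 248, 183, 157, 158, 158, 158, 159, 161, 161, 161, 161, 162] [335 239] [336 183]
-1 [132, 131, 130, 131, 133, 141, 222, 245, 245, 246, 247, 247, 247, 246, 239, 235, 237, 237, 236, 234, 231, 230, 230, 231, 233, 234, 238, 240] [334 304] [333 346]
```

Emit:
{"name": "arm_command", "arguments": {"plan": [[[-0.76, -0.7, 0, 0, 0.2], [-0.76, -0.7, 0, 0, 0.2], [-0.76, -0.7, 0, 0, 0.2], [-0.76, -0.7, 0, 0, 0.2], [0, 0, 0, 0, 0.2], [0, 0, 0, 0, 0.2], [0, 0, 0, 0, 0.2]]]}}

```text
time_s: 44.7
tool_pos: [521.3, 6.0, 229.3]
tcp_rot: [-3.141, -0.002, 2.84]
wrist_force: [0.1, 0.8, -1.6]
gripper_width: 64.3
grasp_force: 56.8
```

```bash
python3 - <<'E'
from h import *
s=bot.sense();print(s['tool_pos'],s['tcp_rot'],tool([523,5.7,116.3]).round(1))
E
```

```text
[521.31927646   5.99701835 229.31450135] [-3.14067724e+00 -2.03282034e-03  2.83955386e+00] [ -1.9   0.3 113. ]
```

Emit:
{"name": "arm_command", "arguments": {"plan": [[[-0.05, 0, 0.6, 0, 0.2], [0, 0, 0.5, 0, 0.2], [0, 0, 0, 0, 0.2], [0, 0, 0.2, 0, 0.2], [0, 0, 0.2, 0, 0.2], [0, 0, 0.2, 0, 0.2], [0, 0, 0.2, 0, 0.2], [0, 0, 0, 0, 0.2]]]}}

```text
time_s: 45.5
tool_pos: [523.3, 4.6, 153.3]
tcp_rot: [-3.141, -0.002, 2.838]
wrist_force: [0.3, -0.3, -2.0]
gripper_width: 64.2
grasp_force: 56.8
```

Inside with no contact; lower to the floor.

Emit:
{"name": "arm_command", "arguments": {"plan": [[[0, 0, 0.2, 0, 0.2], [0, 0, 0.2, 0, 0.2], [0, 0, 0.2, 0, 0.2], [0, 0, 0.2, 0, 0.2], [0, 0, 0.1, 0, 0.2], [0, 0, 0.05, 0, 0.2], [0, 0, 0, 0, 0.2]]]}}

```text
time_s: 46.2
tool_pos: [524.1, 4.3, 116.7]
tcp_rot: [3.142, 0.0, 2.838]
wrist_force: [-0.6, 0.0, -0.9]
gripper_width: 64.5
grasp_force: 56.8
```

Emit:
{"name": "arm_command", "arguments": {"plan": [[[0, 0, 0.06, 0, 0.2], [0, 0, 0, 0, 0.2], [0, 0, 0, 0, 0.2]]]}}

```text
time_s: 46.5
tool_pos: [524.7, 3.9, 116.3]
tcp_rot: [3.14, 0.001, 2.837]
wrist_force: [-9.9, -1.3, 24.2]
gripper_width: 64.7
grasp_force: 59.7
```

Emit:
{"name": "arm_command", "arguments": {"plan": [[[0, 0, 0, 0, 1], [0, 0, 0, 0, 1], [0, 0, 0, 0, 1], [0, 0, -0.6, 0, 1], [0, 0, -1, 0, 1], [0, 0, -1, 0, 1], [0, 0, -1, 0, 1], [0, 0, -1, 0, 1], [0.7, 0.6, -0.5, 0, 1], [0, 0, 0, 0, 1]]]}}

```text
time_s: 47.5
tool_pos: [504.6, 39.8, 320.6]
tcp_rot: [3.138, 0.002, 2.843]
wrist_force: [0.5, 0.3, 0.0]
gripper_width: 85.2
grasp_force: 0.0
```

```bash
python3 - <<'E'
from h import *
s=bot.sense();t=s['tool_pos'];print(t,s['time_s']);c,im=shot("w21");shot("s2","side")
for n,p,z,h in(("d z106",(523,5),106,33),("a",(523,5),52,75)):
    print(n,proj(c,[[*p,z]]),*rect(onz(c,find(c,im,p,z,h*.8 if h==33 else h),z)))
V=cv2.cvtColor(im,cv2.COLOR_BGR2HSV)[...,2]
yaw=2.838;X=np.array([np.cos(yaw),np.sin(yaw)]);Y=np.array([np.sin(yaw),-np.cos(yaw)])
for n,a,b in(("+x",X,Y),("-x",-X,Y),("+y",Y,X),("-y",-Y,X)):
    p=proj(c,[[*(np.array([522.1,6])+a*x),106] for x in range(15,48)]).round().astype(int); print(n,V[p[:,1].clip(0,399),p[:,0].clip(0,639)].tolist())
c,im=load("s2");H=cv2.cvtColor(im,cv2.COLOR_BGR2HSV).astype(int)
m=(H[...,1]>170)&((H[...,0]<8)|(H[...,0]>172))&(H[...,2]>80)
n,l,st,ce=cv2.connectedComponentsWithStats(m.astype(np.uint8));print([(st[i].tolist()) for i in range(1,n) if st[i,4]>60])
E
```

```text
[504.62633783  39.84437043 320.59666056] 47.5
d z106 [[293.5869477  196.46481794]] [526.8   2.8 106. ] [77.5 67.8 67.2 66.3] [ -16.9 -115.9  162.5   72.8]
a [[296.70391302 183.50371742]] [522.9   3.9  52. ] [150.2 149.6 150.5 150.4] [ -17.6 -107.1  162.7   72.8]
+x [161, 159, 160, 157, 154, 153, 153, 162, 192, 228, 238, 240, 240, 240, 240, 237, 220, 176, 143, 134, 137, 137, 136, 136, 130, 126, 127, 158, 212, 239, 246, 247, 247]
-x [134, 139, 141, 141, 137, 134, 133, 133, 133, 135, 152, 194, 230, 230, 240, 241, 241, 240, 240, 240, 238, 238, 238, 240, 241, 243, 246, 246, 246, 244, 242, 242, 243]
+y [157, 159, 161, 159, 159, 161, 168, 190, 190, 224, 238, 242, 242, 241, 240, 232, 232, 208, 180, 166, 156, 154, 181, 218, 233, 233, 236, 238, 240, 238, 222, 174, 143]
-y [160, 154, 153, 173, 190, 190, 195, 193, 193, 188, 194, 213, 232, 232, 237, 239, 239, 239, 233, 209, 177, 177, 171, 179, 183, 182, 184, 177, 165, 165, 148, 153, 174]
[[384, 110, 122, 126, 5995], [416, 214, 15, 24, 251], [233, 267, 16, 45, 499]]
```

```bash
python3 -c "
from rig import bot
print(bot.hand_in())"
```

```text
the job is handed in; nothing more can be done
None
```

I handed the job in at about 48 s of robot time, without seeing a verdict: all three boards lie flat against the cleat, and the boxes are nested d in c in b in a, each measured fully down, with no sign of a bottle knocked (only glue_2 was checked separately at the end).

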